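# Load and start the ultrasonic washer

## Task

Wash the used hand tools: slide the washer's cover fully back, pull every stirrer up out of the white holder and lay it in the tank, and put the scoop from the bench in with them, all lying wholly below the rim. Then slide the cover fully shut, and after that press the dial down and, holding it down, turn it clockwise from the black mark to the green mark and let it spring up. Leave the flask, the beaker and the wash bottle standing where they are.

Things in the scene. Friction and masses are not known exactly. Their poses are not given: they have to be found in the camera images.
- washer: benchtop ultrasonic washer, fixed. Origin at bench height under the middle of its tank; x from the front wall to the rear deck (away from the robot at yaw 0), y left, z up. Rear deck behind the tank: 104 mm high, to x = 262 mm. Pale console on the -y side: 85 mm high, y = -132 to -245, x = -87 to 262 mm; it carries the dial, axis at x = -25, y = -190 mm.
- tank (a point): centre of the steel tank's inner floor, 30 mm above the bench, axes as the washer's. The tank is open at the top: inside 150 mm (x) by 240 mm (y), 75 mm deep (rim 105 mm above the bench), walls 12 mm.
- cover (a joint): sliding cover of the tank, a pale plate 172 x 262 x 7 mm, its top 113 mm above the bench: 0 m = fully shut over the tank, 0.17 m = fully back over the rear deck, tank clear. Slides along the washer's +x with about 2 N of friction, stays where it is left, may be a little ajar at the start.
- cover_grip (a point): middle of the cover's black upright fin handle: 14 mm thick (washer's x), 90 mm long (washer's y), rising 37 mm above the plate; the point is 21 mm above the plate and moves with the cover. With the cover shut it is at x = -62, y = 0, z = 134 mm from the washer's origin.
- dial_press (a joint): how far the start dial is pressed down: 0 m = up, 0.008 m = fully down. Spring, 4 N to begin and 8 N at the bottom; it springs up by itself when let go at either mark; let go between the marks it stays partly down.
- dial_turn (a joint): angle of the start dial, rad, growing clockwise seen from above: 0 = black off mark, 1.3 = green wash mark, end stop at 1.42. A tooth blocks it from leaving either mark unless it is pressed down more than 6 mm (forcing it while up damages it); when let go at 1.2 to 1.42 it springs up and locks.
- dial_grip (a point): point on the dial's axis in its blue upright bar (46 mm long, 14 mm thick), 13 mm below the bar's top and 24 mm above the grey round skirt (54 mm diameter) under it; 129 mm above the bench when up. Its x axis lies along the bar (white pointer stripe at the -x end, towards the robot when off) and turns with the dial; z up.
- holder: white holder block, fixed to the bench, 190 x 46 x 80 mm (x, y, z), origin under its centre at bench height. Four square upright wells, 26 mm wide, 68 mm deep (floors 12 mm above the bench), at x = -66, -22, 22, 66 mm, y = 0. Some of the wells may be empty.
- stirrer1: stirrer with a blue handle, 160 mm long, 70 g; origin on its axis 45 mm above the foot end, z axis along it towards the handle end. Square handle 16 x 16 mm from z = +35 to +115 mm, steel shaft 9 mm diameter below it, round steel foot 20 mm diameter, 10 mm thick, ending at z = -45 mm. Starts standing in a well of the holder, foot down, its whole handle above the block, or is absent.
- stirrer2: stirrer with a red handle, 160 mm long, 70 g; origin on its axis 45 mm above the foot end, z axis along it towards the handle end. Square handle 16 x 16 mm from z = +35 to +115 mm, steel shaft 9 mm diameter below it, round steel foot 20 mm diameter, 10 mm thick, ending at z = -45 mm. Starts standing in a well of the holder, foot down, its whole handle above the block, or is absent.
- stirrer3: stirrer with a yellow handle, 160 mm long, 70 g; origin on its axis 45 mm above the foot end, z axis along it towards the handle end. Square handle 16 x 16 mm from z = +35 to +115 mm, steel shaft 9 mm diameter below it, round steel foot 20 mm diameter, 10 mm thick, ending at z = -45 mm. Starts standing in a well of the holder, foot down, its whole handle above the block, or is absent.
- stirrer4: stirrer with a green handle, 160 mm long, 70 g; origin on its axis 45 mm above the foot end, z axis along it towards the handle end. Square handle 16 x 16 mm from z = +35 to +115 mm, steel shaft 9 mm diameter below it, round steel foot 20 mm diameter, 10 mm thick, ending at z = -45 mm. Starts standing in a well of the holder, foot down, its whole handle above the block, or is absent.
- scoop: scoop lying on the bench between washer and holder, 150 mm long, 60 g; origin on its underside at mid-length, x axis towards the handle end, z up. Orange square handle 16 x 16 mm from x = 0 to +75 mm, thin steel shaft, steel pan 45 x 28 x 12 mm at x = -75 to -30 mm.
- flask: green glass conical flask standing on the bench, base 76 mm diameter, 115 mm high; origin under its centre. A bystander.
- beaker: white beaker standing on the bench, 60 mm diameter, 65 mm high; origin under its centre. A bystander.
- wash_bottle: white wash bottle with a red cap standing on the bench, 54 mm diameter, 130 mm high; origin under its centre. A bystander.
There are look-alikes about, which are no part of the job. What is shaped like the scoop but pink is not meant.

How it is judged (in metres and radians):
On the way, in this order (a step that is already met when the one before it is completed fails the run):
1. the cover is fully back (within 20 mm) (value of joint cover above 0.15 m), for 0.2 s.
2. all the stirrers and the scoop are in the tank, the cover still open (x of stirrer1 in the frame of washer between -0.075 and 0.075 m and y of stirrer1 in the frame of washer between -0.12 and 0.12 m and z of stirrer1 in the frame of washer between 0.02 and 0.085 m and angle between each of stirrer1, stirrer2, stirrer3, stirrer4's own z axis and vertical above 1 rad and x of stirrer2 in the frame of washer between -0.075 and 0.075 m and y of stirrer2 in the frame of washer between -0.12 and 0.12 m and z of stirrer2 in the frame of washer between 0.02 and 0.085 m and x of stirrer3 in the frame of washer between -0.075 and 0.075 m and y of stirrer3 in the frame of washer between -0.12 and 0.12 m and z of stirrer3 in the frame of washer between 0.02 and 0.085 m and x of stirrer4 in the frame of washer between -0.075 and 0.075 m and y of stirrer4 in the frame of washer between -0.12 and 0.12 m and z of stirrer4 in the frame of washer between 0.02 and 0.085 m and x of scoop in the frame of washer between -0.075 and 0.075 m and y of scoop in the frame of washer between -0.12 and 0.12 m and z of scoop in the frame of washer between 0.02 and 0.085 m and linear speed of each of stirrer1, stirrer2, stirrer3, stirrer4, scoop below 0.03 m/s and value of joint cover above 0.05 m), for 0.3 s.
3. the cover is fully shut (within 10 mm) (value of joint cover below 0.01 m), for 0.2 s.
4. the dial is turned to the green mark and has sprung up (value of joint dial_turn above 1.12 rad and value of joint dial_press below 0.0025 m), for 0.2 s.
At the end, for the whole second after the job is handed in: Every stirrer present and the scoop rest in the tank: origins inside its outline and 20 to 85 mm over the bench, stirrers lying (over 1.0 rad from upright); cover shut to within 10 mm; dial past 1.12 rad (green mark) and up to within 2.5 mm (all of step 4 and x of stirrer1 in the frame of washer between -0.075 and 0.075 m and y of stirrer1 in the frame of washer between -0.12 and 0.12 m and z of stirrer1 in the frame of washer between 0.02 and 0.085 m and angle between each of stirrer1, stirrer2, stirrer3, stirrer4's own z axis and vertical above 1 rad and x of stirrer2 in the frame of washer between -0.075 and 0.075 m and y of stirrer2 in the frame of washer between -0.12 and 0.12 m and z of stirrer2 in the frame of washer between 0.02 and 0.085 m and x of stirrer3 in the frame of washer between -0.075 and 0.075 m and y of stirrer3 in the frame of washer between -0.12 and 0.12 m and z of stirrer3 in the frame of washer between 0.02 and 0.085 m and x of stirrer4 in the frame of washer between -0.075 and 0.075 m and y of stirrer4 in the frame of washer between -0.12 and 0.12 m and z of stirrer4 in the frame of washer between 0.02 and 0.085 m and x of scoop in the frame of washer between -0.075 and 0.075 m and y of scoop in the frame of washer between -0.12 and 0.12 m and z of scoop in the frame of washer between 0.02 and 0.085 m and linear speed of each of stirrer1, stirrer2, stirrer3, stirrer4, scoop below 0.03 m/s and value of joint cover below 0.01 m); the robot touches nothing.
It fails at once if the flask is knocked over or pushed more than 40 mm (angle between flask's own z axis and vertical above 0.5 rad or distance of flask from where it was at the start of the episode above 0.04 m).
It fails at once if the beaker is knocked over or pushed more than 40 mm (angle between beaker's own z axis and vertical above 0.5 rad or distance of beaker from where it was at the start of the episode above 0.04 m).
It fails at once if the wash bottle is knocked over or pushed more than 40 mm (angle between wash_bottle's own z axis and vertical above 0.5 rad or distance of wash_bottle from where it was at the start of the episode above 0.04 m).
It fails at once if the dial is forced off its mark without being pressed down (value of joint dial_turn between 0.2 and 1.05 rad and value of joint dial_press below 0.003 m).
Of stirrer1, stirrer2, stirrer3, stirrer4 only 2 to 4 are there at a start; the rules pass over those that are not, and their reading is None.
At some moment in a run one of scoop may be knocked a few centimetres aside while the robot is not near it.
Once in a run the grip may slacken for a moment while it holds something.
It also fails if it takes over 210 s, if anything falls off the work surface, if the arm or the gripper's body presses on something with over 40 N, if the wrist force passes 120 N, or if a joint passes its speed limit or range.

## Robot

A 6-joint arm with a two-finger parallel gripper is mounted at the origin on the work surface. World frame = base frame: x ahead of the robot, y to its left, z up, the work surface at z = 0. Lengths are in m, angles in degrees, forces in N, time in s.
With the tool pointing down it reaches from about 0.35 to 0.875 m from the base axis. Payload 4.2 kg.
Tool frame: the origin (TCP) lies between the finger pads; the fingertips stand 17 mm ahead of it and the grasp point (between the pads) lies 2 mm behind it; z points along the fingers, y is the direction in which the jaws open and shut (so a half turn about z gives the same grasp; the last joint's range is limited). The gripper opens to 87 mm and grips with 3 to 60 N. Pads are 19 mm wide; open, the fingers measure 117 mm over their backs; the gripper's body (75 mm by 190 mm) begins 51 mm behind the grasp point.
Start: joints at [80.134, 22.042, 0.453, 0, -68.411, -14.817], TCP at [0.261, 0.568, 0.24] pointing down, gripper open.
Joint ranges: [-179.83, 179.83], [-69.29, 118.12], [-61.27, 80.66], [-181.25, 117.63], [-171.15, -9.14], [-177.46, 177.46]. Speed limits (degrees/s): [159.86, 159.86, 180, 180, 180, 180].

## Interface

Orientations are given as a 3x3 rotation matrix whose columns are the frame's x, y, z axes.
In Python, from station import r gives the robot as it stands.
- The arm moves only by the shell command python3 -m creep 'ROWS'. ROWS is JSON, a list of rows, each a list of 7 numbers: the opening, from 0 (shut) to 1 (fully open), then the shift along the tool's x, y, z scaled (see below), then the turn, a rotation vector about the tool's x, y, z scaled (see below). A call has 1 to 5 rows; each row is the pose to reach, as a shift and turn from the pose measured when the call began, along the tool's axes at that moment, turning the shorter way round; what a row does not reach only later rows make up. The controller multiplies each number of a shift by 300 mm and each number of a turn by 180 degrees. A row lasts 1/12 s, in which the tool goes at most 41.7 mm and 7.16 degrees, less where a joint would pass 70% of its speed; a pose out of reach is approached as far as the arm can. A call with a number of a shift or a turn outside -1 to 1 is refused whole. A call with a gripper value outside its range is refused whole. The fingers move at their own pace and stop on an object; the grip force is fixed at half the most. Time passes only in rows, so rows that repeat a pose let the fingers close. It gives the time, the measured TCP pose, the force and the opening at its end, in the units of the state.
- r.sense(): the state, without advancing time (a new reading comes with each control period).
- r.capture(name): name is "scene" or "top"; returns the picture (420x560x3 uint8, blue, green, red); there is no depth.
- r.camera_model(name): a dict with "mtx" (3x3 intrinsics, pixels), "dist" ([k1, k2, p1, p2, k3] as OpenCV has them; the pictures are not rectified), "R" (3x3) and "t" (3): a world point X has camera coordinates R X + t. Camera axes: x right, y down, z forward; pixel columns grow to the right and rows downward; lengths in m; the calibration is good to about 2 mm. A picture is of the moment at which its call begins. camera_model takes no time and is no camera call.
- r.finish_job(): hands the job in, once; it reports no verdict.
Trained networks look in the newest picture that a camera, given by its name, has taken for a name from the list of things; names that differ only in an ending like _2 or _b are one class to them, and where a whole thing is asked for, a point or a joint stands for the part that bears it (a point fixed in the world has none). Each returns a list of dicts, best first, with "score" (0 to 1); they miss things now and then, are a little off and sometimes report something else, mostly with a low value. They report only what shows in the picture. A call takes as long as a camera call. They do not tell look-alikes from the thing itself.
- r.recognise(camera, target): "rect" ([left, top, right, bottom] as shares, 0 to 1, of the picture: columns of its width, rows of its height, round what is visible of it).
- r.outline_of(camera, target): "pixels" (420x560 bool, what is visible of it) and "rect" ([left, top, right, bottom] as shares, 0 to 1, of the picture: columns of its width, rows of its height, round what is visible of it).
The state is a dict: "time_s": time; "joints": joint angles; "joint_velocities": joint speeds; "effort": joint torques, N m; "tcp_pos": TCP position; "ee_rot": TCP orientation; "wrist_force": force on the tool from outside, world axes, zero at the start; "moment": the same for the moment, N m; "gripper_width": opening from 0.0 (shut) to 1.0 (fully open).
Only numpy, scipy, OpenCV 4.12 (cv2) and the standard library are available. Lean on these libraries where they do the work, as an engineer would, in place of code of your own. Each camera call takes 0.05 s, during which the arm holds its last target.

## Working session

There is one attempt and no reset: what is moved stays moved. The work goes in short steps, Python scripts to look and compute and a shell command to move; the robot and the scene stay as the last step left them, time stands still between calls to the robot, and variables do not carry over. Pictures are saved under pics/ and viewed, and the job is handed in when it is done.

```bash
ls; mkdir -p pics; python3 - <<'E'
from station import r
import cv2,numpy as np
print(r.sense())
for n in("scene","top"):
    im=r.capture(n); cv2.imwrite(f"pics/{n}0.png",im)
    print(n,r.camera_model(n))
E
```

```text
pics
{'time_s': 0.0, 'joints': array([ 8.01345537e+01,  2.20904169e+01,  3.78874594e-01, -2.75663994e-02,
       -6.84101057e+01, -1.48159295e+01]), 'joint_velocities': array([ 0.01799765,  0.0105544 ,  0.06935674,  0.02405455, -0.11359768,
        0.03973498]), 'effort': array([ 4.14316137e-04, -3.90662885e+01,  1.87404549e+01,  4.21984971e+00,
        1.09153159e-02, -1.97410436e-04]), 'tcp_pos': array([0.26074009, 0.56739145, 0.23846069]), 'ee_rot': array([[ 9.08569865e-01, -4.17732154e-01, -8.04518101e-04],
       [-4.17732914e-01, -9.08567638e-01, -2.01507112e-03],
       [ 1.10800890e-04,  2.16690659e-03, -9.99997646e-01]]), 'wrist_force': array([-0.08508312, -0.11879357,  0.27832598]), 'moment': array([ 0.04295833,  0.00377919, -0.03033452]), 'gripper_width': 1.0018423762198223}
scene {'mtx': array([[393.93029053,   0.        , 280.52940557],
       [  0.        , 393.93029053, 212.56636038],
       [  0.        ,   0.        ,   1.        ]]), 'dist': array([0.02857124, 0.        , 0.        , 0.        , 0.        ]), 'R': array([[ 0.41361651,  0.9102682 ,  0.0182534 ],
       [ 0.73134409, -0.32024051, -0.60214769],
       [-0.54227041,  0.26240775, -0.79817603]]), 't': array([-0.19935547, -0.29515799,  1.12405545])}
top {'mtx': array([[428.84290564,   0.        , 282.76406823],
       [  0.        , 428.84290564, 202.9209843 ],
       [  0.        ,   0.        ,   1.        ]]), 'dist': array([-0.0781815,  0.       ,  0.       ,  0.       ,  0.       ]), 'R': array([[ 0.02836414, -0.99958262, -0.00548334],
       [-0.99614721, -0.02781041, -0.08317046],
       [ 0.08298325,  0.00782127, -0.99652025]]), 't': array([0.01273809, 0.47382289, 0.95614258])}
```

View pics/scene0.png

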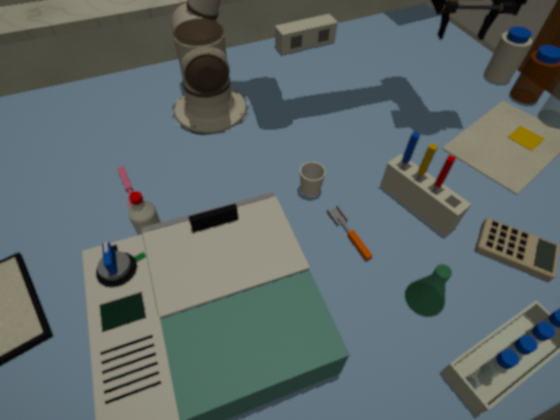

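View pics/top0.png

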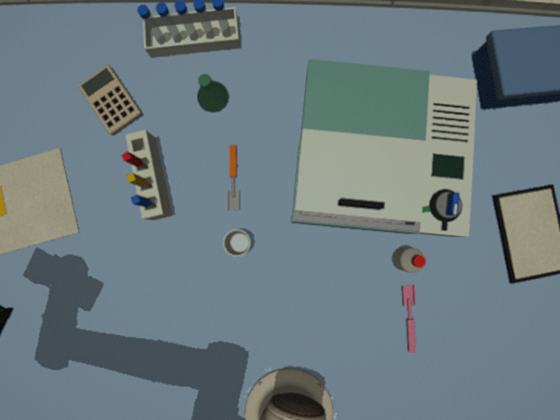

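```bash
cat > h.py <<'E'
import numpy as np,cv2
from station import r
def px2w(cam,uv,z):
    c=r.camera_model(cam); uv=np.array(uv,float).reshape(-1,1,2)
    n=cv2.undistortPoints(uv,c["mtx"],c["dist"]).reshape(-1,2)
    R=np.array(c["R"]);t=np.array(c["t"]); o=-R.T@t
    d=np.c_[n,np.ones(len(n))]@R
    z=np.broadcast_to(z,len(n))
    return o+d*((z-o[2])/d[:,2])[:,None]
def w2px(cam,X):
    c=r.camera_model(cam); R=np.array(c["R"]);t=np.array(c["t"])
    return cv2.projectPoints(np.array(X,float).reshape(-1,1,3),cv2.Rodrigues(R)[0],t,c["mtx"],c["dist"])[0].reshape(-1,2)
def crop(cam,box,s,name,marks=()):
    im=r.capture(cam); l,t,R,b=box
    c=cv2.resize(im[t:b,l:R],None,fx=s,fy=s,interpolation=cv2.INTER_CUBIC)
    for m in marks: cv2.circle(c,(int((m[0]-l+.5)*s),int((m[1]-t+.5)*s)),3,(255,0,255),1)
    cv2.imwrite(f"pics/{name}.png",c)
E
python3 - <<'E'
from h import *
for cam in("scene","top"):
    for n in("washer","cover","cover_grip","dial_grip","holder","stirrer1","stirrer2","stirrer3","stirrer4","scoop","flask","beaker","wash_bottle"):
        for d in r.outline_of(cam,n)[:3]:
            m=d["pixels"]; ys,xs=np.nonzero(m)
            if len(xs)==0: continue
            (c,sz,a)=cv2.minAreaRect(np.c_[xs,ys].astype(np.float32))
            print(cam,n,round(d["score"],2),"cen",xs.mean().round(1),ys.mean().round(1),"rect",np.round(c,1),np.round(sz,1),round(a,1))
E
python3 - <<'E'
from h import *
crop("top",(285,50,485,245),4,"t1"); crop("top",(70,110,270,260),4,"t2")
print(r.sense()["time_s"])
E
```

```text
scene washer 0.78 cen 205.9 316.5 rect [202.8 318.3] [208.  260.2] 74.3
scene cover 0.65 cen 423.7 196.0 rect [421.3 194.3] [93.4 42.4] 35.8
scene cover 0.55 cen 220.9 254.3 rect [220.8 251.8] [ 89.8 158.1] 71.8
scene cover 0.27 cen 206.0 316.5 rect [196.5 319.4] [209.4 258.5] 69.3
scene cover_grip 0.81 cen 221.0 254.3 rect [220.2 252.1] [ 88.2 158.4] 71.6
scene cover_grip 0.68 cen 205.7 316.6 rect [203.3 318.2] [208.1 259.3] 74.6
scene dial_grip 0.76 cen 112.5 262.8 rect [111.9 262.7] [33.5 32.6] 26.6
scene holder 0.78 cen 423.8 196.0 rect [422.  194.2] [93.7 42.3] 35.5
scene holder 0.34 cen 112.7 262.2 rect [114.3 261.6] [31.6 35.7] 13.2
scene holder 0.27 cen 206.0 316.7 rect [203.1 318.2] [208.1 259.8] 74.7
scene stirrer1 0.9 cen 426.3 161.3 rect [425.8 161.9] [10.3 39.4] 23.5
scene stirrer1 0.63 cen 409.6 149.3 rect [409.2 150.4] [ 9.8 39.9] 25.0
scene stirrer1 0.54 cen 443.5 172.8 rect [443. 174.] [ 8.9 41.1] 26.6
scene stirrer2 0.9 cen 426.3 161.3 rect [425.8 161.9] [10.3 39.4] 23.5
scene stirrer2 0.63 cen 409.6 149.3 rect [409.2 150.4] [ 9.8 39.9] 25.0
scene stirrer2 0.54 cen 
[... 1841 characters left out ...]
1.3] [26.4  9.6] 23.2
top stirrer4 0.76 cen 133.3 159.5 rect [134.3 159.9] [27.3 10.3] 26.6
top stirrer4 0.63 cen 142.5 200.9 rect [143.6 201.2] [26.6 10.8] 18.4
top stirrer4 0.62 cen 138.2 180.9 rect [139.1 181.3] [26.4  9.6] 23.2
top scoop 0.89 cen 232.6 180.2 rect [233.  176.5] [63. 12.] 90.0
top scoop 0.75 cen 409.5 315.8 rect [410.5 319.3] [67.6 14.8] 85.9
top flask 0.93 cen 211.6 93.9 rect [212.5  92.5] [37. 31.] 90.0
top flask 0.53 cen 361.0 175.1 rect [361.  174.5] [128.1  84.6] 5.4
top flask 0.4 cen 235.8 242.2 rect [236. 242.] [26. 26.] 90.0
top beaker 0.65 cen 235.7 242.1 rect [235.5 242. ] [26. 25.] 90.0
top wash_bottle 0.89 cen 408.4 259.2 rect [408.6 258.7] [35.7 26.2] 18.4
1.5
```

View pics/t1.png

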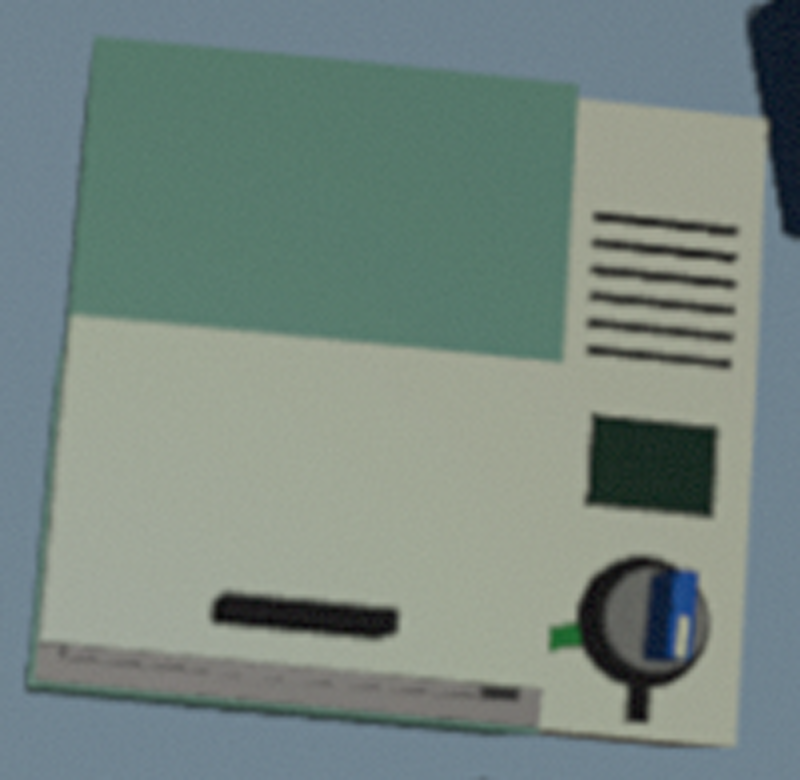

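View pics/t2.png

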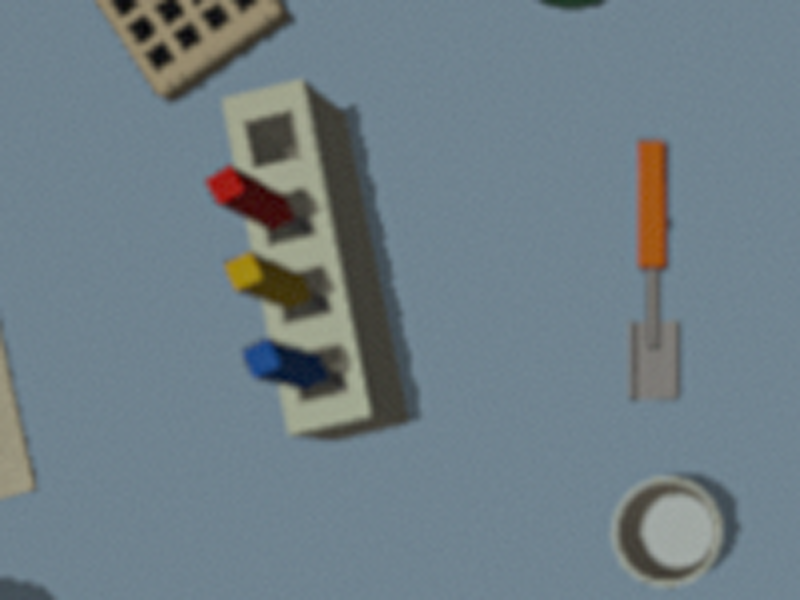

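```bash
cat > fit.py <<'E'
from h import *
from scipy.optimize import least_squares
def P(x,y,box,s): return np.array([box[0]+x/s-.5,box[1]+y/s-.5])
b=(285,50)
obs=[((.262,.132,.104),P(95,38,b,4)),((.262,-.132,.104),P(577,87,b,4)),((.262,-.245,.085),P(768,120,b,4)),((-.087,-.245,.085),P(735,745,b,4)),((-.087,.132,.105),P(28,688,b,4))]
def tf(p,X):
    c,s=np.cos(p[2]),np.sin(p[2]); X=np.atleast_2d(X)
    return np.c_[p[0]+c*X[:,0]-s*X[:,1],p[1]+s*X[:,0]+c*X[:,1],X[:,2]]
L=np.array([o[0] for o in obs]);U=np.array([o[1] for o in obs])
f=lambda p:(w2px("top",tf(p,L))-U).ravel()
w=least_squares(f,[.55,-.15,0]); print("washer",w.x,np.degrees(w.x[2]),"res",w.fun.round(1))
inv=lambda p,X:tf((0,0,-p[2]),np.asarray(X)-[p[0],p[1],0])
# cover edges at z .113
e=px2w("top",[P(320,340,b,4),P(68,315,b,4),P(562,360,b,4),P(40,642,b,4)],.113); print("cover pts in washer",inv(w.x,e).round(4))
fin=px2w("top",[P(305,614,b,4)],.145); print("fin",inv(w.x,fin).round(4), fin)
b=(70,110)
obs=[((.095,.023,.08),P(222,98,b,4)),((.095,-.023,.08),P(304,80,b,4)),((-.095,-.023,.08),P(372,415,b,4)),((-.095,.023,.08),P(290,433,b,4))]
L=np.array([o[0] for o in obs]);U=np.array([o[1] for o in obs])
h=least_squares(f,[.55,.2,0]); print("holder",h.x,np.degrees(h.x[2]),"res",h.fun.round(1))
wl=tf(h.x,[[x,0,.08] for x in(-.066,-.022,.022,.066)]); print("wells",wl.round(4)); 
# stirrer tops z=.172
t=px2w("top",[P(262,355,b,4),P(243,270,b,4),P(226,186,b,4)],.172); print("tops",t.round(4)); print(inv(h.x,t).round(4))
s=px2w("top",[P(652,140,b,4),P(655,400,b,4)],[.016,.012]); print("scoop ends",s.round(4),np.linalg.norm(s[1]-s[0]))
for n,uv,z in(("beaker",(236,242),.065),("flask",(212,96),.02),("bottle",(419,261),.13)): print(n,px2w("top",[uv],z).round(3))
print("dial",tf(w.x,[-.025,-.19,.129]),"grip shut",tf(w.x,[-.062,0,.134]))
np.savez("fit.npz",w=w.x,h=h.x)
E
python3 fit.py
```

```text
washer [ 0.50893854 -0.13390246 -0.06527993] -3.740264575378419 res [-0.7  0.2  0.  -0.2 -0.7  0.3 -0.   1.1  1.4 -1.2]
cover pts in washer [[ 0.1053 -0.0009  0.113 ]
 [ 0.1061  0.1317  0.113 ]
 [ 0.1073 -0.1291  0.113 ]
 [-0.066   0.1307  0.113 ]]
fin [[-0.0421  0.0014  0.145 ]] [[ 0.46701341 -0.12972987  0.145     ]]
holder [0.52464025 0.32949397 0.25872666] 14.823945829061378 res [ 0.2 -0.  -0.2 -0.4  0.1  0.1 -0.   0.4]
wells [[0.4608 0.3126 0.08  ]
 [0.5034 0.3239 0.08  ]
 [0.5459 0.3351 0.08  ]
 [0.5884 0.3464 0.08  ]]
tops [[0.4617 0.3122 0.172 ]
 [0.5031 0.3241 0.172 ]
 [0.5445 0.3353 0.172 ]]
[[-0.0653 -0.0006  0.172 ]
 [-0.0222  0.0003  0.172 ]
 [ 0.0206  0.0005  0.172 ]]
scoop ends [[0.6062 0.1464 0.016 ]
 [0.4556 0.1393 0.012 ]] 0.15080432138609418
beaker [[0.382 0.124 0.065]]
flask [[0.72  0.199 0.02 ]]
bottle [[ 0.355 -0.252  0.13 ]]
dial [[ 0.47159741 -0.32186692  0.129     ]] grip shut [[ 0.44707059 -0.12985797  0.134     ]]
```

```bash
cat > go.py <<'E'
# usage: go.py x y z xyaw tilt [w]   (w: x,y in washer frame, yaw relative to the washer)
import sys; from h import *
from scipy.spatial.transform import Rotation as Ro
F=np.load("fit.npz")
a=[float(v) for v in sys.argv[1:6]]
p=np.array(a[:3]); yaw=a[3]
if 'w' in sys.argv:
    w=F["w"]; c,s=np.cos(w[2]),np.sin(w[2]); p=np.array([w[0]+c*a[0]-s*a[1],w[1]+s*a[0]+c*a[1],a[2]]); yaw+=np.degrees(w[2])
c,s=np.cos(np.radians(yaw)),np.sin(np.radians(yaw))
D=np.array([[c,s,0],[s,-c,0],[0,0,-1]])@Ro.from_euler('y',a[4],degrees=True).as_matrix()
st=r.sense(); R=st["ee_rot"]; t=st["tcp_pos"]
sh=R.T@(p-t)/.3; tu=Ro.from_matrix(R.T@D).as_rotvec()/np.pi
m=np.abs(sh).max()
print("target",p.round(4),"now",t.round(4),"dist mm",(np.linalg.norm(p-t)*1000).round(1),"turn deg",(np.linalg.norm(tu)*180).round(1),"force",st["wrist_force"].round(1),"grip",round(st["gripper_width"],3),"t",st["time_s"])
print("j",st["joints"].round(0))
if m>1: print("scaled down by",m); sh=sh/m*.99
print("row:",(sh+0).round(3).tolist(),(tu+0).round(3).tolist())
E
python3 go.py .467 -.130 .26 -93.7 0
```

```text
target [ 0.467 -0.13   0.26 ] now [0.261  0.5679 0.2395] dist mm 727.9 turn deg 69.0 force [-0.8  0.4 -0.5] grip 1.0 t 1.5
j [ 80.  22.   0.  -0. -68. -15.]
scaled down by 1.826881421406286
row: [0.865, 0.99, -0.037] [0.0, -0.0, 0.383]
```

Look-alikes (top picture):
- Fin handle: black bar at (360,204). The black mark at (409,223) and the vents are flat, so they are not it.
- Scoop: orange at (233,176). The pink one at (410,319) is not meant.
- Stirrers: blue, yellow and red in the holder at (138,201), (134,180) and (129,157). The blue-capped tubes in the rack at (145–218,5) are not stirrers.
- Dial: at (447,204).

Crops t1 and t2 confirm these choices, and the measured points agree with the given sizes to within about 2 mm. The cover starts about 20 mm ajar.

```bash
python3 -m creep '[[1,0.86,0.99,-0.04,0,0,0.38],[1,0.86,0.99,-0.04,0,0,0.38],[1,0.86,0.99,-0.04,0,0,0.38],[1,0.86,0.99,-0.04,0,0,0.38],[1,0.86,0.99,-0.04,0,0,0.38]]'; python3 go.py .467 -.130 .26 -93.7 0
```

```text
time_s: 1.92
tcp_pos: [0.3195, 0.3661, 0.246]
ee_rot: [[0.488, -0.873, 0.0], [-0.873, -0.488, 0.0], [-0.0, -0.0, -1.0]]
wrist_force: [1.2, -0.4, 0.4]
gripper_width: 1.001
target [ 0.467 -0.13   0.26 ] now [0.3195 0.3661 0.246 ] dist mm 517.8 turn deg 32.9 force [ 1.2 -0.4  0.4] grip 1.001 t 1.9167
j [ 68.   8. -18.   0. -64. -39.]
scaled down by 1.6833810771555113
row: [0.99, 0.222, -0.027] [-0.0, 0.0, 0.183]
```

```bash
python3 -m creep '[[1,0.99,0.22,-0.03,0,0,0.18],[1,0.99,0.22,-0.03,0,0,0.18],[1,0.99,0.22,-0.03,0,0,0.18],[1,0.99,0.22,-0.03,0,0,0.18],[1,0.99,0.22,-0.03,0,0,0.18]]'; python3 go.py .467 -.130 .26 -93.7 0
```

```text
time_s: 2.33
tcp_pos: [0.3788, 0.1665, 0.2526]
ee_rot: [[-0.06, -0.998, 0.001], [-0.998, 0.06, 0.001], [-0.001, -0.001, -1.0]]
wrist_force: [2.0, -0.2, -0.3]
gripper_width: 0.998
target [ 0.467 -0.13   0.26 ] now [0.3788 0.1665 0.2526] dist mm 309.4 turn deg 0.3 force [ 2.  -0.2 -0.3] grip 0.998 t 2.3333
j [ 46.   0. -26.   0. -64. -50.]
row: [0.969, -0.353, -0.025] [-0.0, 0.0, 0.001]
```

```bash
python3 -m creep '[[1,0.97,-0.35,-0.02,0,0,0],[1,0.97,-0.35,-0.02,0,0,0],[1,0.97,-0.35,-0.02,0,0,0],[1,0.97,-0.35,-0.02,0,0,0],[1,0.97,-0.35,-0.02,0,0,0]]'>/dev/null;  python3 go.py .467 -.130 .2 -93.7 0
```

```text
target [ 0.467 -0.13   0.2  ] now [ 0.4373 -0.0336  0.257 ] dist mm 115.9 turn deg 0.3 force [ 0.8  0.5 -0.1] grip 1.002 t 2.75
j [ 17.   3. -22.  -0. -65. -20.]
row: [0.315, -0.117, 0.19] [-0.001, 0.001, 0.001]
```

```bash
python3 -m creep '[[1,0.32,-0.12,0.19,0,0,0],[1,0.32,-0.12,0.19,0,0,0],[1,0.32,-0.12,0.19,0,0,0],[1,0.32,-0.12,0.19,0,0,0],[1,0.32,-0.12,0.19,0,0,0]]'>/dev/null;  python3 go.py .467 -.130 .139 -93.7 0; python3 - <<'E'
from h import *
crop("top",(285,50,485,245),3,"t3");crop("scene",(80,160,330,360),3,"s3")
E
```

```text
target [ 0.467 -0.13   0.139] now [ 0.4671 -0.133   0.1987] dist mm 59.7 turn deg 0.1 force [0.3 0.6 0.3] grip 0.999 t 3.1667
j [  3.  11. -22.  -0. -57.  -7.]
row: [-0.01, 0.001, 0.199] [0.0, 0.0, 0.0]
```

View pics/s3.png

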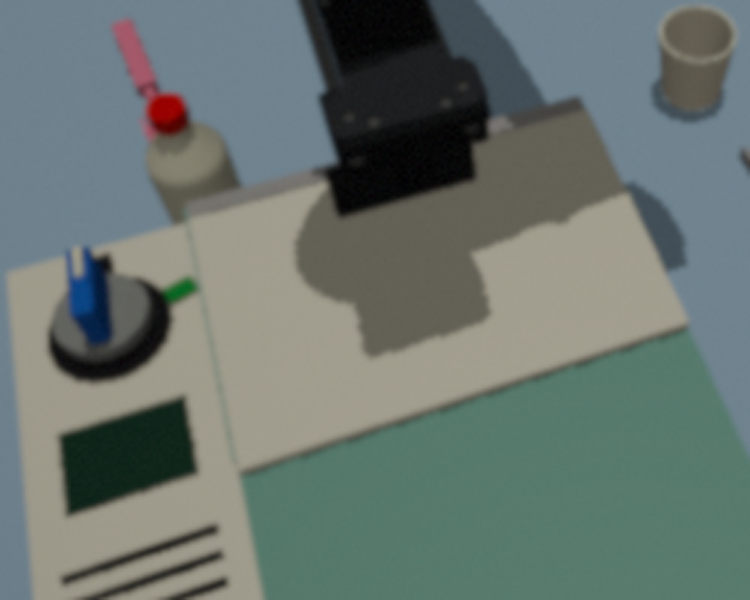

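The gripper stands over the fin and hides it, and nothing else is in the way. I'll descend.

```bash
python3 -m creep '[[1,-0.01,0,0.1,0,0,0],[1,-0.01,0,0.15,0,0,0],[1,-0.01,0,0.18,0,0,0],[1,-0.01,0,0.2,0,0,0],[1,-0.01,0,0.2,0,0,0]]'; python3 -m creep '[[0,0,0,0,0,0,0],[0,0,0,0,0,0,0],[0,0,0,0,0,0,0],[0,0,0,0,0,0,0],[0,0,0,0,0,0,0]]'; python3 go.py .109 0 .139 -90 0 w
```

```text
time_s: 3.68
tcp_pos: [0.4682, -0.1275, 0.1402]
ee_rot: [[-0.058, -0.998, 0.003], [-0.998, 0.058, 0.001], [-0.001, -0.003, -1.0]]
wrist_force: [0.4, -0.7, -0.0]
gripper_width: 0.997
time_s: 4.1
tcp_pos: [0.4685, -0.1275, 0.1407]
ee_rot: [[-0.058, -0.998, 0.004], [-0.998, 0.058, 0.001], [-0.002, -0.004, -1.0]]
wrist_force: [0.4, -0.2, -0.1]
gripper_width: 0.707
target [ 0.6177 -0.141   0.139 ] now [ 0.4685 -0.1275  0.1407] dist mm 149.9 turn deg 0.5 force [ 0.4 -0.2 -0.1] grip 0.707 t 4.1
j [  4.  14. -27.  -0. -49.  -7.]
row: [0.016, -0.499, 0.008] [-0.001, 0.001, 0.002]
```

```bash
for i in 1 2; do python3 -m creep '[[0,0,0,0,0,0,0],[0,0,0,0,0,0,0],[0,0,0,0,0,0,0],[0,0,0,0,0,0,0],[0,0,0,0,0,0,0]]'; done; python3 go.py .109 0 .140 -90 0 w
```

```text
time_s: 4.52
tcp_pos: [0.4684, -0.1275, 0.1407]
ee_rot: [[-0.058, -0.998, 0.004], [-0.998, 0.058, 0.001], [-0.002, -0.004, -1.0]]
wrist_force: [0.1, -0.6, -0.7]
gripper_width: 0.325
time_s: 4.93
tcp_pos: [0.4682, -0.1276, 0.1406]
ee_rot: [[-0.059, -0.998, 0.003], [-0.998, 0.059, 0.001], [-0.002, -0.003, -1.0]]
wrist_force: [-0.1, 0.7, 0.7]
gripper_width: 0.159
target [ 0.6177 -0.141   0.14  ] now [ 0.4682 -0.1276  0.1406] dist mm 150.1 turn deg 0.4 force [-0.1  0.7  0.7] grip 0.159 t 4.9333
j [  4.  14. -27.  -0. -49.  -7.]
row: [0.015, -0.5, 0.004] [-0.001, 0.001, 0.002]
```

```bash
python3 -m creep '[[0,0.001,-0.08,0,0,0,0],[0,0.002,-0.18,0,0,0,0],[0,0.003,-0.28,0,0,0,0],[0,0.003,-0.38,0,0,0,0],[0,0.004,-0.44,0,0,0,0]]'; python3 go.py .108 0 .140 -90 0 w
```

```text
time_s: 5.35
tcp_pos: [0.6013, -0.1366, 0.1406]
ee_rot: [[-0.059, -0.998, 0.002], [-0.998, 0.059, 0.001], [-0.001, -0.002, -1.0]]
wrist_force: [-2.3, 1.8, 3.7]
gripper_width: 0.157
target [ 0.6167 -0.1409  0.14  ] now [ 0.6013 -0.1366  0.1406] dist mm 16.0 turn deg 0.4 force [-2.3  1.8  3.7] grip 0.157 t 5.35
j [  2.  26.  -8.  -0. -56.  -6.]
row: [0.011, -0.052, 0.002] [-0.0, 0.0, 0.002]
```

```bash
python3 -m creep '[[0,0,-0.025,0,0,0,0],[0,0,-0.05,0,0,0,0],[0,0,-0.05,0,0,0,0],[1,0,-0.05,0,0,0,0],[1,0,-0.05,0,0,0,0]]'; python3 -m creep '[[1,0,0,0,0,0,0],[1,0,0,0,0,0,0],[1,0,0,0,0,0,0],[1,0,0,0,0,0,0],[1,0,0,-0.1,0,0,0]]';python3 go.py .503 .325 .26 14.8 0 
```

```text
time_s: 5.77
tcp_pos: [0.6154, -0.1374, 0.1405]
ee_rot: [[-0.059, -0.998, 0.001], [-0.998, 0.059, 0.002], [-0.002, -0.001, -1.0]]
wrist_force: [0.4, 0.1, 0.1]
gripper_width: 0.237
time_s: 6.18
tcp_pos: [0.6113, -0.1368, 0.1644]
ee_rot: [[-0.06, -0.998, -0.012], [-0.998, 0.06, 0.004], [-0.003, 0.012, -1.0]]
wrist_force: [0.6, 0.1, -2.6]
gripper_width: 0.601
target [0.503 0.325 0.26 ] now [ 0.6113 -0.1368  0.1644] dist mm 483.9 turn deg 108.3 force [ 0.6  0.1 -2.6] grip 0.601 t 6.1833
j [  2.  26.  -5.  -0. -60.  -5.]
scaled down by 1.5156726263034217
row: [-0.99, 0.299, -0.201] [0.002, 0.004, -0.601]
```

```bash
python3 -m creep '[[1,0,0,-0.15,0,0,0],[1,0,0,-0.3,0,0,0],[1,-0.2,0.1,-0.33,0,0,-0.2],[1,-0.4,0.14,-0.33,0,0,-0.4],[1,-0.6,0.2,-0.33,0,0,-0.6]]'; python3 go.py .461 .3126 .26 14.8 0;  python3 - <<'E'
from h import *
crop("top",(285,50,485,245),3,"t4")
E
```

```text
time_s: 6.6
tcp_pos: [0.5779, -0.0176, 0.2644]
ee_rot: [[0.313, -0.95, -0.009], [-0.95, -0.313, 0.005], [-0.007, 0.007, -1.0]]
wrist_force: [-0.3, 0.8, -0.9]
gripper_width: 0.96
target [0.461  0.3126 0.26  ] now [ 0.5779 -0.0176  0.2644] dist mm 350.3 turn deg 86.6 force [-0.3  0.8 -0.9] grip 0.96 t 6.6
j [ 14.  17.  -4.  -0. -70.   4.]
scaled down by 1.1671099842532804
row: [-0.99, 0.022, 0.02] [0.0, 0.004, -0.481]
```

View pics/t4.png

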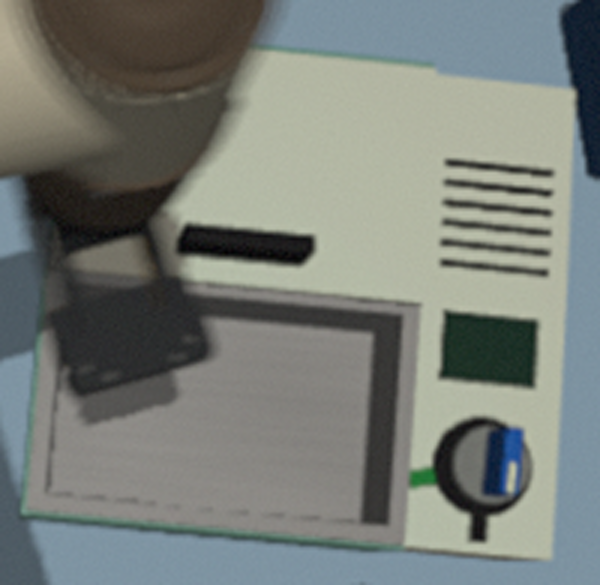

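Cover is fully back and the tank is clear. On to the blue stirrer.

```bash
python3 -m creep '[[1,-0.99,0.02,0.02,0,0,-0.48],[1,-0.99,0.02,0.02,0,0,-0.48],[1,-0.99,0.02,0.02,0,0,-0.48],[1,-0.99,0.02,0.02,0,0,-0.48],[1,-0.99,0.02,0.02,0,0,-0.48]]'>/dev/null; python3 go.py .461 .3126 .26 14.8 0
```

```text
target [0.461  0.3126 0.26  ] now [0.5061 0.1792 0.2618] dist mm 140.8 turn deg 50.6 force [-0.   0.5  0.7] grip 1.0 t 7.0667
j [ 36.  13.  -9.  -1. -68.  18.]
row: [-0.382, -0.273, 0.01] [-0.001, 0.004, -0.281]
```

```bash
python3 -m creep '[[1,-0.38,-0.27,0.01,0,0.004,-0.28],[1,-0.38,-0.27,0.01,0,0.004,-0.28],[1,-0.38,-0.27,0.01,0,0.004,-0.28],[1,-0.38,-0.27,0.01,0,0.004,-0.28],[1,-0.38,-0.27,0.01,0,0.004,-0.28]]'>/dev/null; python3 go.py .461 .3126 .26 14.8 0;  python3 - <<'E'
from h import *
crop("top",(70,100,270,250),3,"t5"); crop("scene",(290,60,560,260),3,"s5")
E
```

```text
target [0.461  0.3126 0.26  ] now [0.4597 0.3151 0.2597] dist mm 2.9 turn deg 14.5 force [ 0.8 -0.7 -0.4] grip 0.998 t 7.4833
j [ 51.  15.  -7.  -0. -68.  39.]
row: [0.004, 0.008, -0.001] [-0.001, 0.0, -0.081]
```

View pics/s5.png

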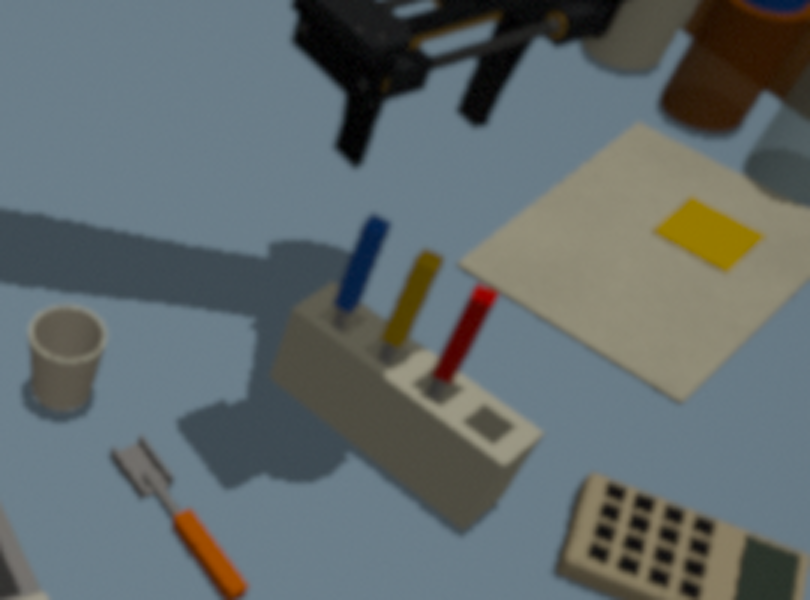

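```bash
python3 -m creep '[[1,0.004,0.008,0,0,0,-0.04],[1,0.004,0.008,0,0,0,-0.08],[1,0.004,0.008,0.07,0,0,-0.081],[1,0.004,0.008,0.14,0,0,-0.081],[1,0.004,0.008,0.2,0,0,-0.081]]'>/dev/null; python3 go.py .461 .3126 .152 14.8 0
```

```text
target [0.461  0.3126 0.152 ] now [0.4615 0.3092 0.199 ] dist mm 47.1 turn deg 0.8 force [ 0.  -0.2 -0.6] grip 1.001 t 8.0
j [ 50.  17. -13.  -0. -60.  54.]
row: [0.001, -0.011, 0.157] [-0.001, 0.001, -0.004]
```

```bash
python3 -m creep '[[1,0.001,-0.011,0.05,0,0,-0.004],[1,0.001,-0.011,0.1,0,0,-0.004],[1,0.001,-0.011,0.15,0,0,-0.004],[1,0.001,-0.011,0.157,0,0,-0.004],[0.4,0.001,-0.011,0.157,0,0,-0.004]]'>/dev/null; for i in 1 2; do python3 -m creep '[[0,0,0,0,0,0,0],[0,0,0,0,0,0,0],[0,0,0,0,0,0,0],[0,0,0,0,0,0,0],[0,0,0,0,0,0,0]]'; done; python3 go.py .461 .3126 .152 14.8 0
```

```text
time_s: 8.83
tcp_pos: [0.461, 0.3116, 0.1518]
ee_rot: [[0.968, 0.251, -0.003], [0.251, -0.968, 0.001], [-0.003, -0.002, -1.0]]
wrist_force: [0.6, -0.1, 0.3]
gripper_width: 0.634
time_s: 9.25
tcp_pos: [0.461, 0.3116, 0.1518]
ee_rot: [[0.968, 0.251, -0.003], [0.251, -0.968, 0.001], [-0.003, -0.002, -1.0]]
wrist_force: [-0.5, 0.3, 0.5]
gripper_width: 0.249
target [0.461  0.3126 0.152 ] now [0.461  0.3116 0.1518] dist mm 1.0 turn deg 0.3 force [-0.5  0.3  0.5] grip 0.249 t 9.25
j [ 51.  20. -16.  -0. -54.  54.]
row: [0.001, -0.003, -0.001] [-0.001, 0.001, -0.001]
```

```bash
python3 -m creep '[[0,0,0,0,0,0,0],[0,0,0,0,0,0,0],[0,0,0,0,0,0,0],[0,0,0,0,0,0,0],[0,0,0,0,0,0,0]]'; python3 -m creep '[[0,0,0,-0.05,0,0,0],[0,0,0,-0.13,0,0,0],[0,0,0,-0.25,0,0,0],[0,0,0,-0.37,0,0,0],[0,0,0,-0.5,0,0,0]]'; python3 - <<'E'
from h import *
crop("scene",(290,20,560,260),3,"s6")
E
python3 go.py -.02 .05 .32 -90 0 w
```

```text
time_s: 9.67
tcp_pos: [0.461, 0.3116, 0.1517]
ee_rot: [[0.968, 0.251, -0.003], [0.251, -0.968, 0.001], [-0.003, -0.002, -1.0]]
wrist_force: [-0.4, -1.0, -0.5]
gripper_width: 0.197
time_s: 10.08
tcp_pos: [0.4608, 0.3109, 0.3025]
ee_rot: [[0.968, 0.251, -0.005], [0.251, -0.968, -0.0], [-0.005, -0.001, -1.0]]
wrist_force: [-0.2, 1.9, -0.0]
gripper_width: 0.199
target [ 0.4922 -0.0827  0.32  ] now [0.4645 0.313  0.3126] dist mm 396.8 turn deg 108.4 force [3.4 0.6 7.6] grip 0.199 t 10.1333
j [ 51.  13.  -2.   0. -74.  54.]
scaled down by 1.2995230291463586
row: [-0.185, 0.99, -0.028] [-0.005, -0.001, 0.602]
```

View pics/s6.png

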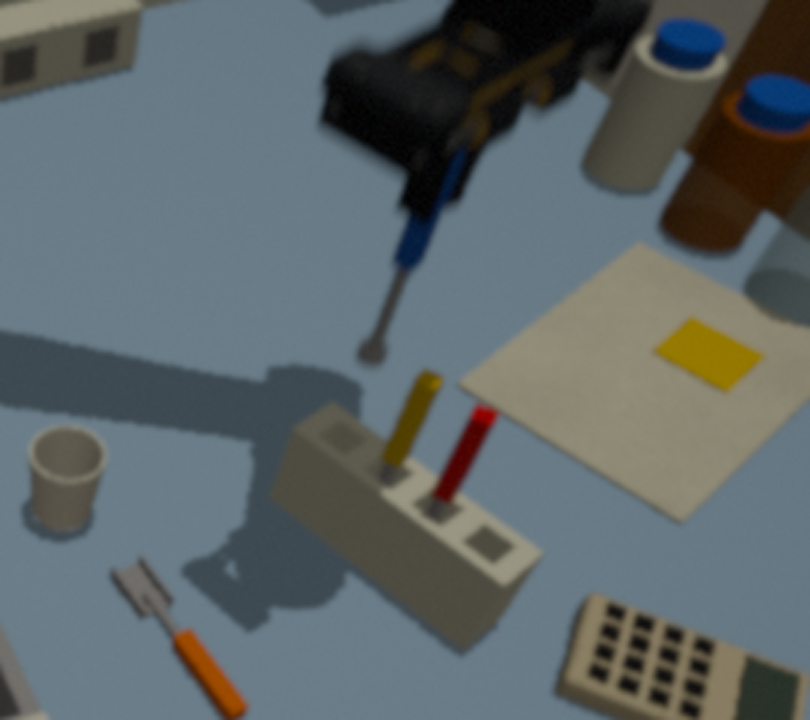

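```bash
python3 -m creep '[[0,-0.18,0.99,-0.03,0,0,0.6],[0,-0.18,0.99,-0.03,0,0,0.6],[0,-0.18,0.99,-0.03,0,0,0.6],[0,-0.18,0.99,-0.03,0,0,0.6],[0,-0.18,0.99,-0.03,0,0,0.6]]'; 
python3 go.py -.03 .05 .32 -90 0 w
```

```text
time_s: 10.55
tcp_pos: [0.4787, 0.1025, 0.3136]
ee_rot: [[0.93, -0.368, -0.001], [-0.368, -0.93, 0.007], [-0.003, -0.006, -1.0]]
wrist_force: [1.0, -0.2, -1.2]
gripper_width: 0.2
target [ 0.4823 -0.0821  0.32  ] now [0.4787 0.1025 0.3136] dist mm 184.7 turn deg 72.2 force [ 1.  -0.2 -1.2] grip 0.2 t 10.55
j [ 31.   6. -10.  -0. -74.  38.]
row: [0.237, 0.568, -0.025] [-0.001, 0.002, 0.401]
```

```bash
python3 -m creep '[[0,0.24,0.57,-0.02,0,0,0.4],[0,0.24,0.57,-0.02,0,0,0.4],[0,0.24,0.57,-0.02,0,0,0.4],[0,0.24,0.57,-0.02,0,0,0.4],[0,0.24,0.57,-0.02,0,0,0.4]]'; 
python3 go.py -.03 .05 .32 -90 25 w
```

```text
time_s: 10.97
tcp_pos: [0.4821, -0.0865, 0.3184]
ee_rot: [[0.536, -0.844, -0.001], [-0.844, -0.536, 0.006], [-0.006, -0.003, -1.0]]
wrist_force: [0.3, -0.6, -1.2]
gripper_width: 0.204
target [ 0.4823 -0.0821  0.32  ] now [ 0.4821 -0.0865  0.3184] dist mm 4.7 turn deg 43.9 force [ 0.3 -0.6 -1.2] grip 0.204 t 10.9667
j [  9.   6. -10.  -0. -74.  24.]
row: [-0.012, -0.008, -0.005] [-0.044, 0.136, 0.198]
```

```bash
python3 -m creep '[[0,-0.01,-0.01,0,-0.044,0.136,0.2],[0,-0.01,-0.01,0,-0.044,0.136,0.2],[0,-0.01,-0.01,0,-0.044,0.136,0.2],[0,-0.01,-0.01,0,-0.044,0.136,0.2],[0,-0.01,-0.01,0,-0.044,0.136,0.2]]' ; 
python3 go.py -.03 .03 .24 -90 50 w
```

```text
time_s: 11.38
tcp_pos: [0.4826, -0.0825, 0.3186]
ee_rot: [[0.053, -0.999, -0.001], [-0.937, -0.05, -0.345], [0.345, 0.019, -0.938]]
wrist_force: [0.3, 0.4, -1.1]
gripper_width: 0.199
target [ 0.481 -0.102  0.24 ] now [ 0.4826 -0.0825  0.3186] dist mm 81.0 turn deg 30.5 force [ 0.3  0.4 -1.1] grip 0.199 t 11.3833
j [ 20.   6. -20.  20. -73. -24.]
row: [-0.03, 0.004, 0.268] [-0.016, 0.165, 0.034]
```

```bash
python3 -m creep '[[0,-0.01,0,0.1,-0.016,0.165,0.034],[0,-0.02,0,0.2,-0.016,0.165,0.034],[0,-0.03,0.004,0.268,-0.016,0.165,0.034],[0,-0.03,0.004,0.268,-0.016,0.165,0.034],[0,-0.03,0.004,0.268,-0.016,0.165,0.034]]' ; 
python3 go.py -.03 .02 .13 -90 50 w;  python3 - <<'E'
from h import *
crop("scene",(80,120,350,320),3,"s7")
E
```

```text
time_s: 11.8
tcp_pos: [0.48, -0.1017, 0.2372]
ee_rot: [[-0.036, -0.998, -0.051], [-0.636, 0.063, -0.769], [0.771, 0.005, -0.637]]
wrist_force: [0.6, 1.0, -0.5]
gripper_width: 0.195
target [ 0.4803 -0.112   0.13  ] now [ 0.48   -0.1017  0.2372] dist mm 107.7 turn deg 0.6 force [ 0.6  1.  -0.5] grip 0.195 t 11.8
j [ 27.  17. -38.  44. -73. -58.]
row: [-0.254, -0.005, 0.254] [0.0, -0.003, 0.002]
```

View pics/s7.png

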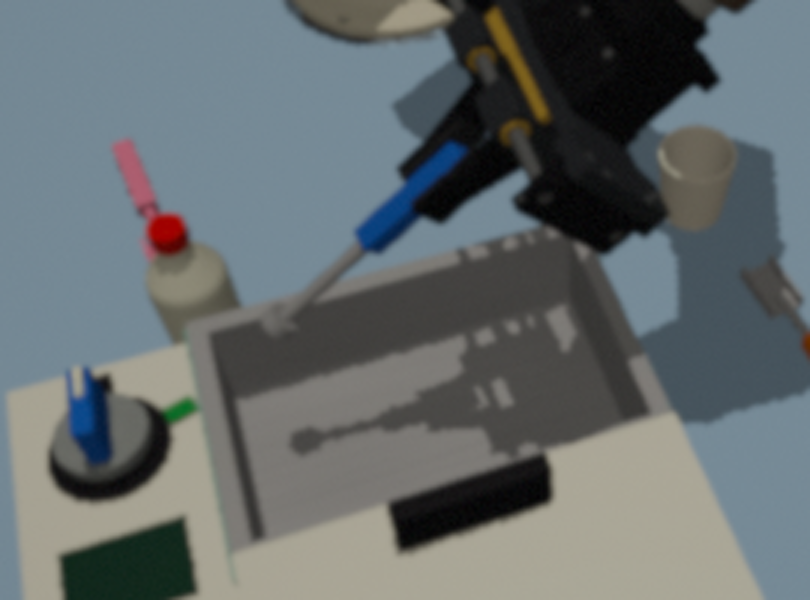

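```bash
python3 -m creep '[[0,-0.05,0,0.05,0,0,0],[0,-0.1,0,0.1,0,0,0],[0,-0.15,-0.005,0.15,0,0,0],[0,-0.2,-0.005,0.2,0,0,0],[0,-0.24,-0.005,0.24,0,0,0]]' ; 
python3 go.py -.03 .02 .13 -90 50 w
```

```text
time_s: 12.27
tcp_pos: [0.481, -0.1109, 0.1348]
ee_rot: [[-0.037, -0.998, -0.051], [-0.639, 0.063, -0.767], [0.768, 0.005, -0.64]]
wrist_force: [-0.2, 0.2, -0.4]
gripper_width: 0.201
target [ 0.4803 -0.112   0.13  ] now [ 0.481  -0.1109  0.1348] dist mm 5.0 turn deg 0.4 force [-0.2  0.2 -0.4] grip 0.201 t 12.2667
j [ 24.  25. -45.  51. -62. -69.]
row: [-0.01, 0.002, 0.013] [0.0, -0.001, 0.002]
```

```bash
python3 -m creep '[[0,-0.01,0,0.013,0,0,0],[0.6,-0.01,0,0.013,0,0,0],[0.6,-0.01,0,0.013,0,0,0],[0.6,-0.01,0,0.013,0,0,0],[0.6,-0.01,0,0.013,0,0,0]]' ;python3 -m creep '[[0.6,0,0,0,0,0,0],[0.6,0,0,0,0,0,0],[0.6,0,0,0,0,0,0],[0.6,0,0,0,0,0,0],[0.6,0,0,0,0,0,0]]' ; 
python3 go.py -.03 .02 .22 -90 50 w;  python3 - <<'E'
from h import *
crop("scene",(80,120,350,320),3,"s8")
E
```

```text
time_s: 12.68
tcp_pos: [0.4816, -0.1116, 0.1311]
ee_rot: [[-0.038, -0.998, -0.049], [-0.64, 0.062, -0.766], [0.768, 0.002, -0.641]]
wrist_force: [0.3, -0.3, -0.3]
gripper_width: 0.419
time_s: 13.1
tcp_pos: [0.4816, -0.1116, 0.1312]
ee_rot: [[-0.039, -0.998, -0.049], [-0.64, 0.062, -0.766], [0.768, 0.002, -0.641]]
wrist_force: [-0.5, 0.8, 1.4]
gripper_width: 0.59
target [ 0.4803 -0.112   0.22  ] now [ 0.4816 -0.1116  0.1312] dist mm 88.8 turn deg 0.2 force [-0.5  0.8  1.4] grip 0.59 t 13.1
j [ 24.  25. -45.  51. -61. -70.]
row: [0.228, 0.005, -0.188] [-0.0, -0.001, 0.001]
```

View pics/s8.png

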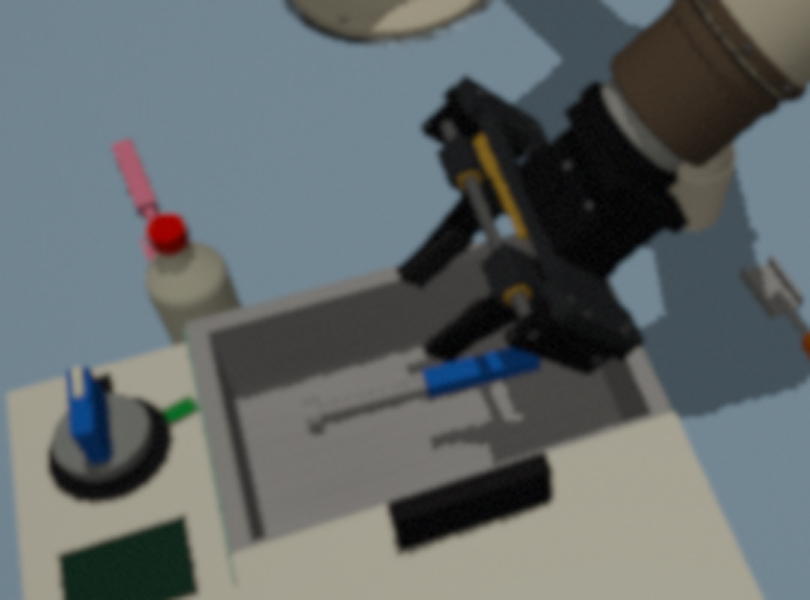

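Blue lies flat on the tank floor at about crop (430,390). I'll back off and fetch yellow.

```bash
python3 -m creep '[[1,0.1,0,-0.1,0,0,0],[1,0.2,0,-0.2,0,0,0],[1,0.3,0,-0.35,0,0,0],[1,0.3,0,-0.45,0,-0.05,0],[1,0.3,0,-0.5,0,-0.1,0]]' ; 
python3 go.py .503 .325 .28 14.8 0 
```

```text
time_s: 13.57
tcp_pos: [0.4875, -0.0512, 0.3004]
ee_rot: [[-0.049, -0.998, -0.03], [-0.814, 0.057, -0.578], [0.579, -0.004, -0.815]]
wrist_force: [1.7, 0.5, 0.8]
gripper_width: 0.89
target [0.503 0.325 0.28 ] now [ 0.4875 -0.0512  0.3004] dist mm 377.1 turn deg 112.0 force [1.7 0.5 0.8] grip 0.89 t 13.5667
j [ 29.  10. -25.  30. -77. -45.]
scaled down by 1.0624203706435913
row: [-0.99, 0.019, -0.626] [0.184, -0.135, -0.579]
```

```bash
python3 -m creep '[[1,-0.99,0.02,-0.63,0.18,-0.135,-0.58],[1,-0.99,0.02,-0.63,0.18,-0.135,-0.58],[1,-0.99,0.02,-0.63,0.18,-0.135,-0.58],[1,-0.99,0.02,-0.63,0.18,-0.135,-0.58],[1,-0.99,0.02,-0.63,0.18,-0.135,-0.58]]' ; 
python3 go.py .503 .325 .28 14.8 0 
```

```text
time_s: 13.98
tcp_pos: [0.4945, 0.1555, 0.2882]
ee_rot: [[0.517, -0.849, 0.107], [-0.745, -0.508, -0.432], [0.421, 0.144, -0.896]]
wrist_force: [1.6, -0.3, 0.9]
gripper_width: 0.998
target [0.503 0.325 0.28 ] now [0.4945 0.1555 0.2882] dist mm 169.9 turn deg 76.1 force [ 1.6 -0.3  0.9] grip 0.998 t 13.9833
j [ 47.  13. -18.  23. -75. -23.]
row: [-0.418, -0.315, -0.216] [0.128, -0.09, -0.393]
```

```bash
python3 -m creep '[[1,-0.42,-0.31,-0.22,0.128,-0.09,-0.393],[1,-0.42,-0.31,-0.22,0.128,-0.09,-0.393],[1,-0.42,-0.31,-0.22,0.128,-0.09,-0.393],[1,-0.42,-0.31,-0.22,0.128,-0.09,-0.393],[1,-0.42,-0.31,-0.22,0.128,-0.09,-0.393]]' >/dev/null; 
python3 go.py .503 .324 .26 14.8 0 
```

```text
target [0.503 0.324 0.26 ] now [0.5013 0.331  0.2792] dist mm 20.6 turn deg 40.1 force [ 0.4  0.2 -0.1] grip 1.0 t 14.4
j [ 55.  19.  -5.  14. -73.   7.]
row: [0.0, 0.009, 0.068] [0.068, -0.048, -0.206]
```

```bash
python3 -m creep '[[1,0,0.01,0,0.068,-0.048,-0.206],[1,0,0.01,0,0.068,-0.048,-0.206],[1,0,0.01,0,0.068,-0.048,-0.206],[1,0,0.01,0.03,0.068,-0.048,-0.206],[1,0,0.01,0.06,0.068,-0.048,-0.206]]' >/dev/null; 
python3 go.py .503 .324 .2 14.8 0 
```

```text
target [0.503 0.324 0.2  ] now [0.5021 0.3245 0.2625] dist mm 62.5 turn deg 4.5 force [ 0.5  0.6 -0.9] grip 0.999 t 14.8167
j [ 49.  18.  -2.   2. -69.  51.]
row: [-0.001, -0.002, 0.208] [0.007, -0.006, -0.023]
```

```bash
python3 -m creep '[[1,0,0,0,0.007,-0.006,-0.023],[1,0,0,0.05,0.007,-0.006,-0.023],[1,0,0,0.1,0.007,-0.006,-0.023],[1,0,0,0.15,0.007,-0.006,-0.023],[1,0,0,0.21,0.007,-0.006,-0.023]]' >/dev/null; 
python3 go.py .503 .324 .152 14.8 0;   python3 - <<'E'
from h import *
crop("scene",(290,60,560,260),3,"s9")
E
```

```text
target [0.503 0.324 0.152] now [0.5036 0.3233 0.1991] dist mm 47.1 turn deg 0.1 force [-0.3  0.2 -0.1] grip 0.999 t 15.2333
j [ 48.  21.  -7.  -0. -62.  57.]
row: [-0.001, -0.003, 0.157] [0.0, 0.0, -0.0]
```

View pics/s9.png

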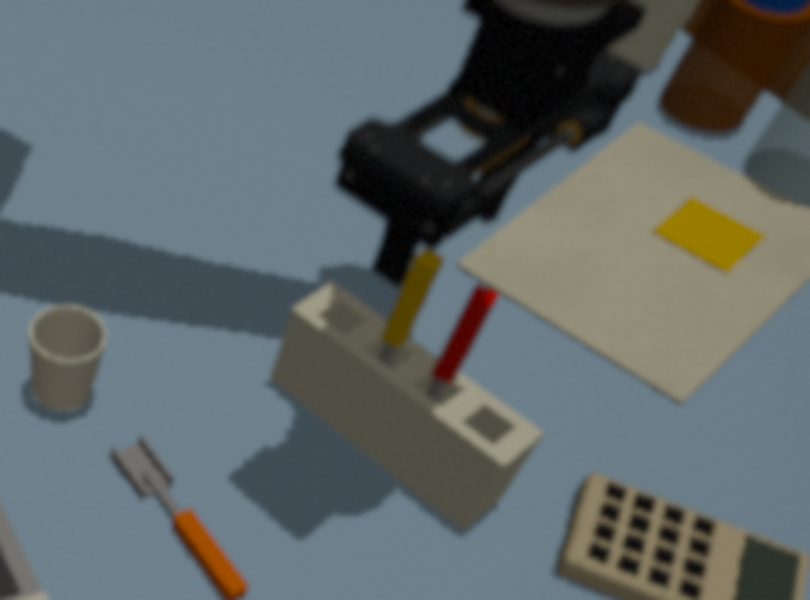

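The gripper is above yellow, with one finger either side across the block. I'll descend and close.

```bash
python3 -m creep '[[1,0,-0.003,0.05,0,0,0],[1,0,-0.003,0.1,0,0,0],[1,0,-0.003,0.15,0,0,0],[1,0,-0.003,0.157,0,0,0],[0.4,0,-0.003,0.157,0,0,0]]'>/dev/null; for i in 1 2 3; do python3 -m creep '[[0,0,0,0,0,0,0],[0,0,0,0,0,0,0],[0,0,0,0,0,0,0],[0,0,0,0,0,0,0],[0,0,0,0,0,0,0]]'|grep -v rot; done;  python3 -m creep '[[0,0,0,-0.05,0,0,0],[0,0,0,-0.13,0,0,0],[0,0,0,-0.25,0,0,0],[0,0,0,-0.37,0,0,0],[0,0,0,-0.5,0,0,0]]'; python3 - <<'E'
from h import *
crop("scene",(290,20,560,260),3,"s10")
E
python3 go.py -.03 .05 .32 -90 0 w
```

```text
time_s: 16.12
tcp_pos: [0.5007, 0.3222, 0.1473]
wrist_force: [0.3, -0.4, 0.0]
gripper_width: 0.63
time_s: 16.53
tcp_pos: [0.5007, 0.3221, 0.1472]
wrist_force: [0.2, 0.4, 0.0]
gripper_width: 0.246
time_s: 16.95
tcp_pos: [0.5007, 0.3221, 0.1472]
wrist_force: [0.2, 0.1, 0.1]
gripper_width: 0.183
time_s: 17.37
tcp_pos: [0.5014, 0.3226, 0.2979]
ee_rot: [[0.967, 0.254, -0.01], [0.254, -0.967, -0.008], [-0.012, 0.005, -1.0]]
wrist_force: [1.0, 0.3, -1.1]
gripper_width: 0.183
target [ 0.4823 -0.0821  0.32  ] now [0.5051 0.3245 0.3083] dist mm 407.4 turn deg 108.5 force [2.8 1.5 8. ] grip 0.181 t 17.4167
j [ 48.  17.   3.   0. -76.  56.]
scaled down by 1.2910553268604008
row: [-0.321, 0.99, -0.032] [-0.002, -0.001, 0.603]
```

View pics/s10.png

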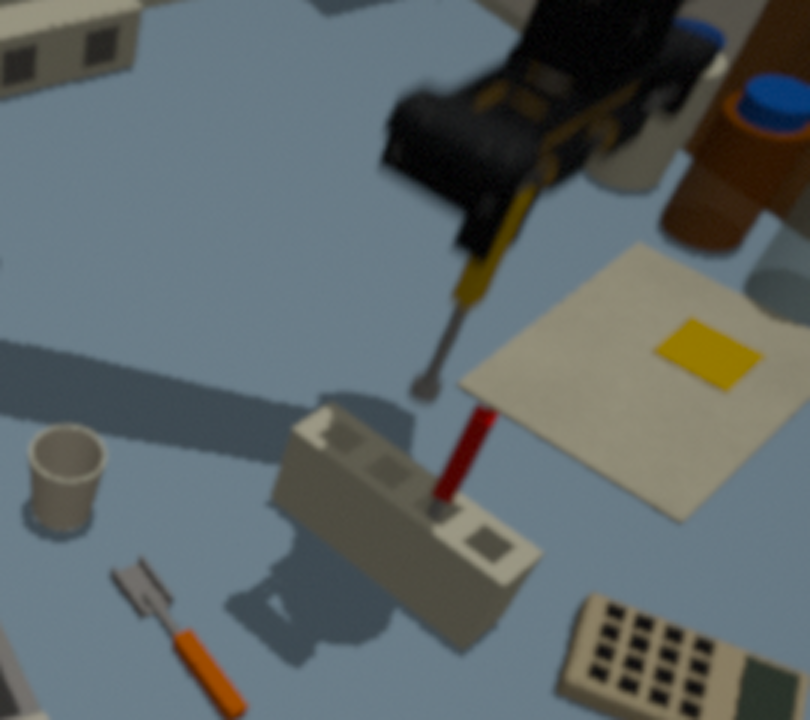

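```bash
python3 -m creep '[[0,-0.32,0.99,-0.03,0,0,0.6],[0,-0.32,0.99,-0.03,0,0,0.6],[0,-0.32,0.99,-0.03,0,0,0.6],[0,-0.32,0.99,-0.03,0,0,0.6],[0,-0.32,0.99,-0.03,0,0,0.6]]' >/dev/null; 
python3 go.py -.03 .05 .32 -90 0 w
```

```text
target [ 0.4823 -0.0821  0.32  ] now [0.4918 0.1136 0.3102] dist mm 196.1 turn deg 72.3 force [ 1.2 -0.3 -0.5] grip 0.183 t 17.8333
j [ 31.   8.  -9.  -0. -74.  37.]
row: [0.208, 0.619, -0.032] [0.002, 0.001, 0.402]
```

```bash
python3 -m creep '[[0,0.21,0.62,-0.03,0,0,0.4],[0,0.21,0.62,-0.03,0,0,0.4],[0,0.21,0.62,-0.03,0,0,0.4],[0,0.21,0.62,-0.03,0,0,0.4],[0,0.21,0.62,-0.03,0,0,0.4]]' >/dev/null; 
python3 go.py -.03 .05 .32 -90 25 w
```

```text
target [ 0.4823 -0.0821  0.32  ] now [ 0.4817 -0.0851  0.3196] dist mm 3.1 turn deg 43.9 force [ 0.8  0.1 -0.2] grip 0.182 t 18.25
j [  9.   6. -10.  -0. -75.  24.]
row: [-0.008, -0.007, -0.001] [-0.042, 0.134, 0.199]
```

```bash
python3 -m creep '[[0,-0.01,0,0,-0.042,0.134,0.2],[0,-0.01,0,0,-0.042,0.134,0.2],[0,-0.01,0,0,-0.042,0.134,0.2],[0,-0.01,0,0,-0.042,0.134,0.2],[0,-0.01,0,0,-0.042,0.134,0.2]]'>/dev/null ; 
python3 go.py -.035 .03 .24 -90 50 w;  python3 - <<'E'
from h import *
crop("scene",(80,120,350,320),3,"s11")
E
```

```text
target [ 0.476  -0.1017  0.24  ] now [ 0.4796 -0.083   0.3199] dist mm 82.2 turn deg 30.3 force [ 0.  -0.8 -1.2] grip 0.175 t 18.6667
j [ 20.   5. -20.  20. -73. -25.]
row: [-0.035, 0.01, 0.271] [-0.016, 0.164, 0.034]
```

View pics/s11.png

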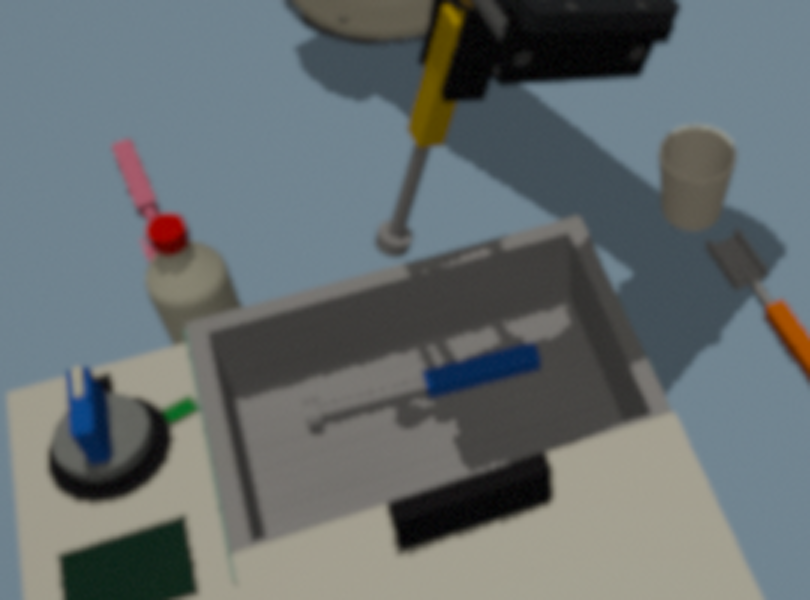

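```bash
python3 go.py .015 .03 .24 -90 50 w | tail -1; python3 -m creep '[[0,-0.01,-0.05,0.1,-0.016,0.165,0.034],[0,-0.02,-0.1,0.2,-0.016,0.165,0.034],[0,-0.03,-0.155,0.268,-0.016,0.165,0.034],[0,-0.03,-0.155,0.268,-0.016,0.165,0.034],[0,-0.03,-0.155,0.268,-0.016,0.165,0.034]]' >/dev/null; 
python3 go.py .015 .02 .13 -90 50 w
```

```text
row: [-0.013, -0.156, 0.271] [-0.015, 0.163, 0.034]
target [ 0.5252 -0.1149  0.13  ] now [ 0.5251 -0.0996  0.2355] dist mm 106.6 turn deg 1.0 force [ 0.3 -0.  -0.8] grip 0.184 t 19.1333
j [ 25.  21. -32.  45. -74. -56.]
row: [-0.241, -0.007, 0.262] [0.002, -0.005, 0.002]
```

```bash
python3 -m creep '[[0,-0.05,0,0.05,0,0,0],[0,-0.1,0,0.1,0,0,0],[0,-0.15,-0.005,0.16,0,0,0],[0,-0.2,-0.005,0.21,0,0,0],[0,-0.235,-0.005,0.255,0,0,0]]' |grep force; python3 -m creep '[[0,0,0,0,0,0,0],[0.6,0,0,0,0,0,0],[0.6,0,0,0,0,0,0],[0.6,0,0,0,0,0,0],[0.6,0,0,0,0,0,0]]' ; 
python3 -m creep '[[0.6,0,0,0,0,0,0],[0.6,0,0,0,0,0,0],[0.6,0,0,0,0,0,0],[0.6,0,0,0,0,0,0],[0.6,0,0,0,0,0,0]]' >/dev/null
python3 -m creep '[[1,0.1,0,-0.1,0,0,0],[1,0.2,0,-0.2,0,0,0],[1,0.3,0,-0.35,0,0,0],[1,0.3,0,-0.45,0,-0.05,0],[1,0.3,0,-0.5,0,-0.1,0]]'>/dev/null ;python3 go.py .545 .335 .28 14.8 0; python3 - <<'E'
from h import *
crop("scene",(80,120,350,320),3,"s12")
E
```

```text
wrist_force: [-0.1, 0.6, -0.4]
time_s: 19.97
tcp_pos: [0.5252, -0.114, 0.1318]
ee_rot: [[-0.033, -0.998, -0.055], [-0.632, 0.063, -0.772], [0.774, 0.009, -0.633]]
wrist_force: [-0.4, -0.3, -0.0]
gripper_width: 0.394
target [0.545 0.335 0.28 ] now [ 0.5325 -0.0521  0.3007] dist mm 387.8 turn deg 112.1 force [ 0.6 -0.7  0.5] grip 0.892 t 20.8
j [ 26.  15. -20.  31. -77. -43.]
scaled down by 1.0849696045995663
row: [-0.99, 0.03, -0.641] [0.188, -0.135, -0.578]
```

View pics/s12.png

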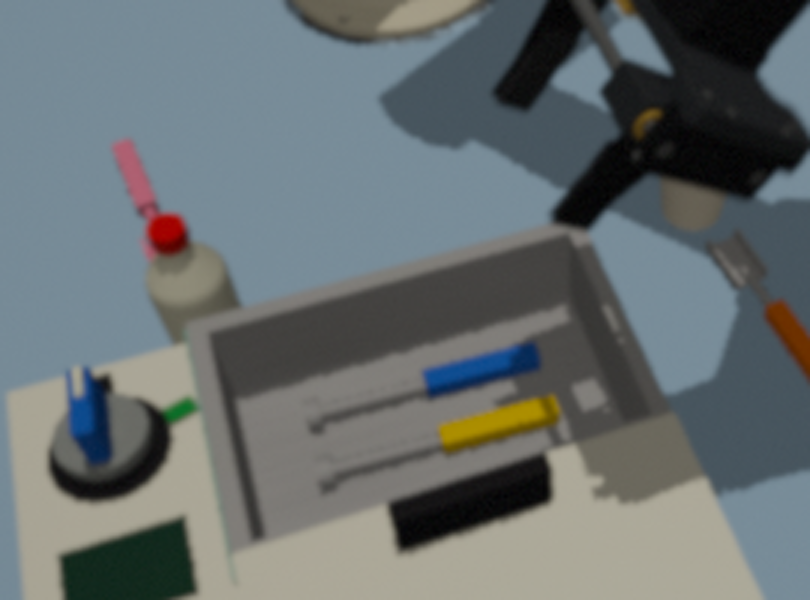

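Blue and yellow lie side by side on the tank floor. Red is next.

```bash
python3 -m creep '[[1,-0.99,0.03,-0.64,0.188,-0.135,-0.578],[1,-0.99,0.03,-0.64,0.188,-0.135,-0.578],[1,-0.99,0.03,-0.64,0.188,-0.135,-0.578],[1,-0.99,0.03,-0.64,0.188,-0.135,-0.578],[1,-0.99,0.03,-0.64,0.188,-0.135,-0.578]]' >/dev/null; 
python3 go.py .545 .335 .28 14.8 0 
```

```text
target [0.545 0.335 0.28 ] now [0.539  0.1545 0.2919] dist mm 181.0 turn deg 76.2 force [ 0.8 -0.4 -0.3] grip 1.003 t 21.2667
j [ 44.  17. -13.  24. -76. -20.]
row: [-0.453, -0.329, -0.226] [0.13, -0.093, -0.392]
```

```bash
python3 -m creep '[[1,-0.45,-0.33,-0.23,0.13,-0.093,-0.392],[1,-0.45,-0.33,-0.23,0.13,-0.093,-0.392],[1,-0.45,-0.33,-0.23,0.13,-0.093,-0.392],[1,-0.45,-0.33,-0.23,0.13,-0.093,-0.392],[1,-0.45,-0.33,-0.23,0.13,-0.093,-0.392]]' >/dev/null; 
python3 go.py .545 .335 .27 14.8 0 
```

```text
target [0.545 0.335 0.27 ] now [0.5451 0.3396 0.2794] dist mm 10.5 turn deg 40.2 force [ 1.  -0.1 -0.9] grip 1.003 t 21.6833
j [ 52.  23.   1.  15. -74.  10.]
row: [-0.001, 0.009, 0.034] [0.069, -0.049, -0.207]
```

```bash
python3 -m creep '[[1,0,0.01,0,0.069,-0.049,-0.207],[1,0,0.01,0,0.069,-0.049,-0.207],[1,0,0.01,0,0.069,-0.049,-0.207],[1,0,0.01,0.03,0.069,-0.049,-0.207],[1,0,0.01,0.03,0.069,-0.049,-0.207]]' >/dev/null; 
python3 go.py .545 .335 .2 14.8 0 
```

```text
target [0.545 0.335 0.2  ] now [0.5441 0.334  0.2692] dist mm 69.2 turn deg 4.5 force [ 0.2 -0.  -0.2] grip 1.001 t 22.1
j [ 47.  22.   4.   2. -72.  53.]
row: [0.0, -0.008, 0.23] [0.008, -0.005, -0.023]
```

```bash
python3 -m creep '[[1,0,-0.005,0,0.007,-0.006,-0.023],[1,0,-0.005,0.05,0.007,-0.006,-0.023],[1,0,-0.005,0.1,0.007,-0.006,-0.023],[1,0,-0.008,0.16,0.007,-0.006,-0.023],[1,0,-0.008,0.23,0.007,-0.006,-0.023]]' >/dev/null; 
python3 go.py .5452 .335 .15 14.8 0;   python3 - <<'E'
from h import *
crop("scene",(290,60,560,260),3,"s13")
E
```

```text
target [0.5452 0.335  0.15  ] now [0.5451 0.3345 0.1995] dist mm 49.5 turn deg 0.4 force [0.6 0.9 0. ] grip 1.002 t 22.5167
j [ 46.  25.  -0.   0. -65.  59.]
row: [0.001, -0.002, 0.165] [0.001, 0.001, -0.001]
```

View pics/s13.png

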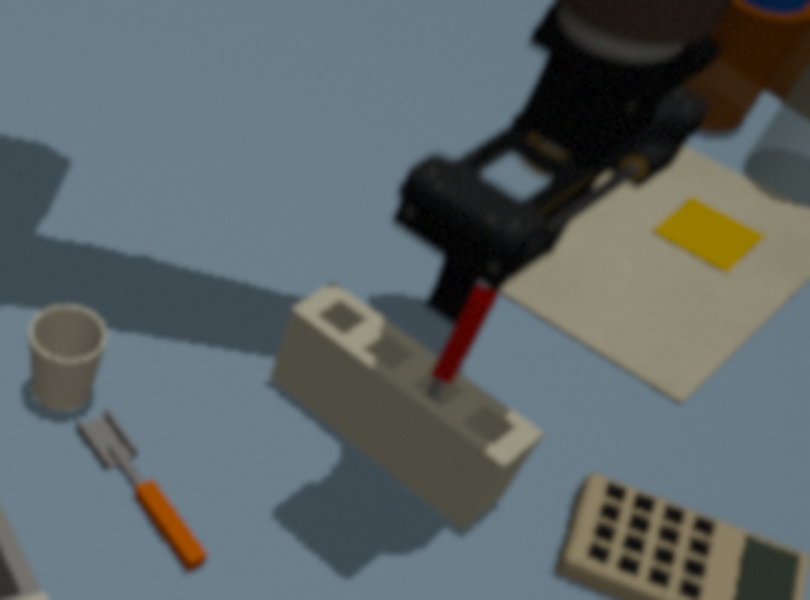

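The gripper is above red. The scoop has been knocked about 30 mm towards the beaker and washer, to crop (145,490), so I'll measure it again later.

```bash
python3 -m creep '[[1,0,-0.002,0.05,0,0,0],[1,0,-0.002,0.1,0,0,0],[1,0,-0.002,0.15,0,0,0],[1,0,-0.002,0.16,0,0,0],[0.4,0,-0.002,0.16,0,0,0]]'>/dev/null; for i in 1 2 3; do python3 -m creep '[[0,0,0,0,0,0,0],[0,0,0,0,0,0,0],[0,0,0,0,0,0,0],[0,0,0,0,0,0,0],[0,0,0,0,0,0,0]]'|grep -v rot; done;  python3 -m creep '[[0,0,0,-0.05,0,0,0],[0,0,0,-0.13,0,0,0],[0,0,0,-0.25,0,0,0],[0,0,0,-0.37,0,0,0],[0,0,0,-0.5,0,0,0]]'; python3 - <<'E'
from h import *
crop("scene",(290,20,560,260),3,"s14")
E
python3 go.py -.03 .05 .32 -90 0 w
```

```text
time_s: 23.4
tcp_pos: [0.5415, 0.3324, 0.1453]
wrist_force: [-0.1, 0.0, 0.3]
gripper_width: 0.63
time_s: 23.82
tcp_pos: [0.5415, 0.3324, 0.1452]
wrist_force: [-0.4, 0.3, -0.6]
gripper_width: 0.247
time_s: 24.23
tcp_pos: [0.5415, 0.3325, 0.1453]
wrist_force: [-0.0, 0.3, -0.1]
gripper_width: 0.183
time_s: 24.65
tcp_pos: [0.5428, 0.3338, 0.2957]
ee_rot: [[0.968, 0.252, -0.016], [0.252, -0.968, -0.014], [-0.019, 0.009, -1.0]]
wrist_force: [0.7, 0.7, -0.4]
gripper_width: 0.183
target [ 0.4823 -0.0821  0.32  ] now [0.5465 0.3354 0.3064] dist mm 422.6 turn deg 108.4 force [3.1 1.4 8.7] grip 0.183 t 24.7
j [ 46.  22.   9.   0. -78.  59.]
scaled down by 1.2923045588697422
row: [-0.428, 0.99, -0.03] [0.001, -0.001, 0.602]
```

View pics/s14.png

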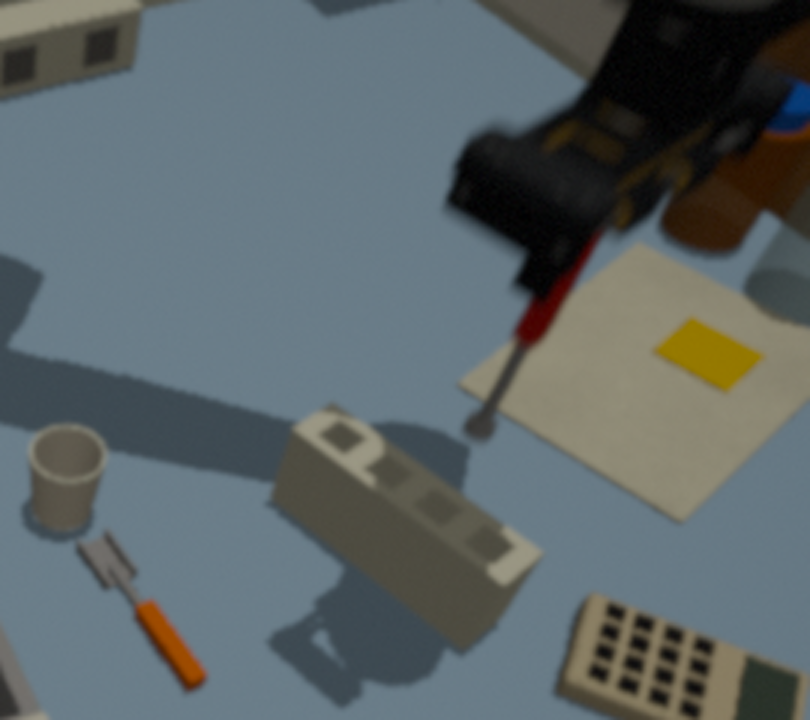

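```bash
python3 -m creep '[[0,-0.43,0.99,-0.03,0,0,0.6],[0,-0.43,0.99,-0.03,0,0,0.6],[0,-0.43,0.99,-0.03,0,0,0.6],[0,-0.43,0.99,-0.03,0,0,0.6],[0,-0.43,0.99,-0.03,0,0,0.6]]' >/dev/null; 
python3 go.py -.045 .05 .32 -90 0 w
```

```text
target [ 0.4673 -0.0811  0.32  ] now [0.5124 0.1268 0.309 ] dist mm 213.0 turn deg 72.2 force [ 1.2 -0.6 -0.9] grip 0.182 t 25.1167
j [ 32.  10.  -6.  -0. -75.  37.]
row: [0.114, 0.7, -0.03] [0.005, 0.0, 0.401]
```

```bash
python3 -m creep '[[0,0.11,0.7,-0.03,0,0,0.4],[0,0.11,0.7,-0.03,0,0,0.4],[0,0.11,0.7,-0.03,0,0,0.4],[0,0.11,0.7,-0.03,0,0,0.4],[0,0.11,0.7,-0.03,0,0,0.4]]' >/dev/null; 
python3 go.py -.055 .05 .32 -90 25 w
```

```text
target [ 0.4573 -0.0804  0.32  ] now [ 0.4663 -0.0761  0.3196] dist mm 10.0 turn deg 43.8 force [ 0.7 -0.2 -0.5] grip 0.183 t 25.5333
j [ 11.   4. -12.   0. -75.  22.]
row: [-0.004, 0.033, -0.001] [-0.04, 0.133, 0.2]
```

```bash
python3 -m creep '[[0,-0.005,0.033,0,-0.04,0.133,0.2],[0,-0.005,0.033,0,-0.04,0.133,0.2],[0,-0.005,0.033,0,-0.04,0.133,0.2],[0,-0.005,0.033,0,-0.04,0.133,0.2],[0,-0.005,0.033,0,-0.04,0.133,0.2]]'>/dev/null ; 
python3 go.py -.056 .03 .24 -90 50 w
```

```text
target [ 0.455  -0.1003  0.24  ] now [ 0.4565 -0.0807  0.3199] dist mm 82.3 turn deg 30.1 force [ 0.1 -0.8 -1.1] grip 0.18 t 25.95
j [ 22.   3. -23.  20. -73. -26.]
row: [-0.033, 0.002, 0.272] [-0.015, 0.163, 0.034]
```

```bash
python3 -m creep '[[0,-0.01,0,0.1,-0.015,0.163,0.034],[0,-0.02,0,0.2,-0.015,0.163,0.034],[0,-0.03,0.002,0.27,-0.015,0.163,0.034],[0,-0.03,0.002,0.27,-0.015,0.163,0.034],[0,-0.03,0.002,0.27,-0.015,0.163,0.034]]' >/dev/null; 
python3 go.py -.056 .02 .13 -90 50 w; python3 - <<'E'
from h import *
crop("scene",(80,120,350,320),3,"s15")
E
```

```text
target [ 0.4544 -0.1103  0.13  ] now [ 0.4543 -0.1006  0.2383] dist mm 108.7 turn deg 0.5 force [0.7 0.5 0.4] grip 0.181 t 26.3667
j [ 29.  14. -41.  43. -73. -60.]
row: [-0.258, -0.004, 0.255] [0.0, -0.002, 0.002]
```

View pics/s15.png

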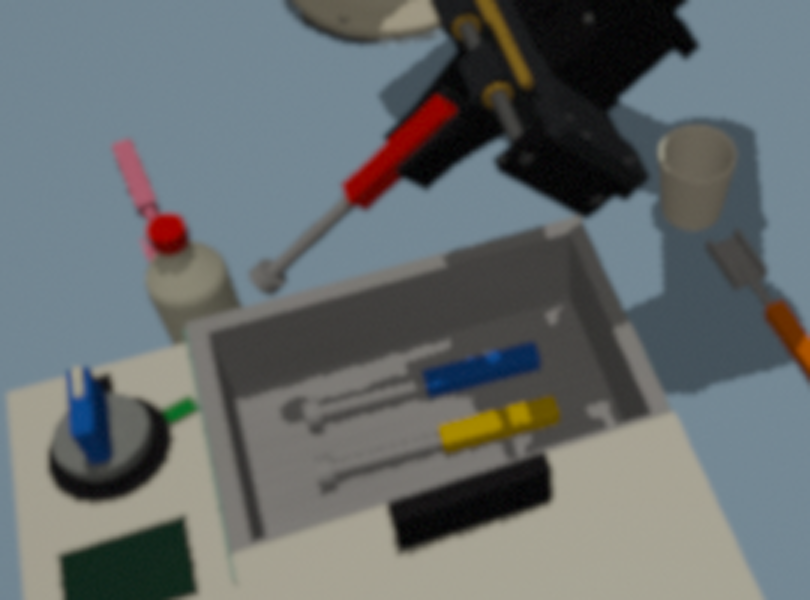

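```bash
python3 -m creep '[[0,-0.05,-0.01,0.05,0,0,0],[0,-0.1,-0.015,0.1,0,0,0],[0,-0.15,-0.015,0.15,0,0,0],[0,-0.2,-0.015,0.2,0,0,0],[0,-0.25,-0.015,0.247,0,0,0]]' |grep force; python3 -m creep '[[0,0,0,0,0,0,0],[0.6,0,0,0,0,0,0],[0.6,0,0,0,0,0,0],[0.6,0,0,0,0,0,0],[0.6,0,0,0,0,0,0]]' ; 
python3 -m creep '[[0.6,0,0,0,0,0,0],[0.6,0,0,0,0,0,0],[0.6,0,0,0,0,0,0],[0.6,0,0,0,0,0,0],[0.6,0,0,0,0,0,0]]' >/dev/null
python3 -m creep '[[1,0.1,0,-0.1,0,0,0],[1,0.2,0,-0.2,0,0,0],[1,0.3,0,-0.35,0,0,0],[1,0.3,0,-0.45,0,-0.05,0],[1,0.3,0,-0.5,0,-0.1,0]]'>/dev/null ;python3 - <<'E'
from h import *
crop("scene",(80,120,350,320),3,"s16")
crop("top",(170,50,470,250),2.5,"t16")
E
```

```text
wrist_force: [-0.1, -0.5, -1.3]
time_s: 27.25
tcp_pos: [0.4605, -0.1087, 0.1352]
ee_rot: [[-0.044, -0.998, -0.047], [-0.643, 0.064, -0.763], [0.764, -0.003, -0.645]]
wrist_force: [-0.7, 0.7, 0.3]
gripper_width: 0.397
```

View pics/s16.png

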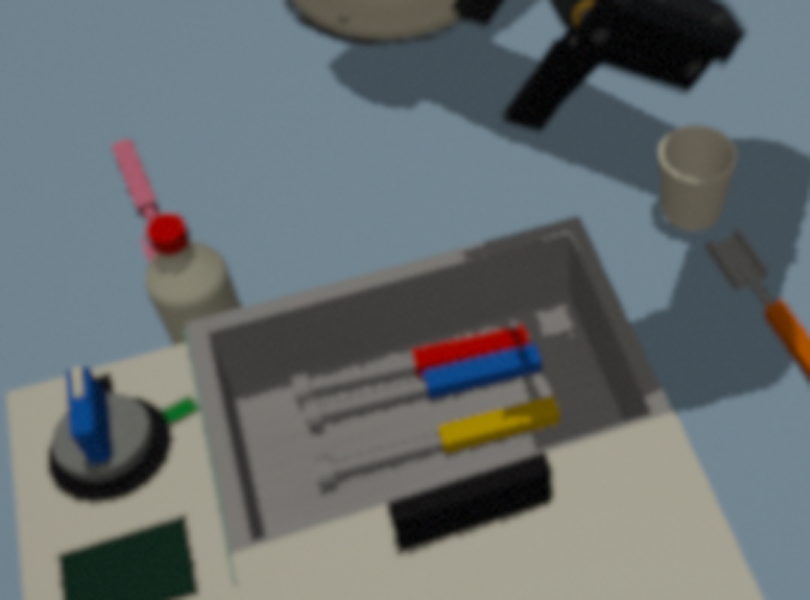

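View pics/t16.png

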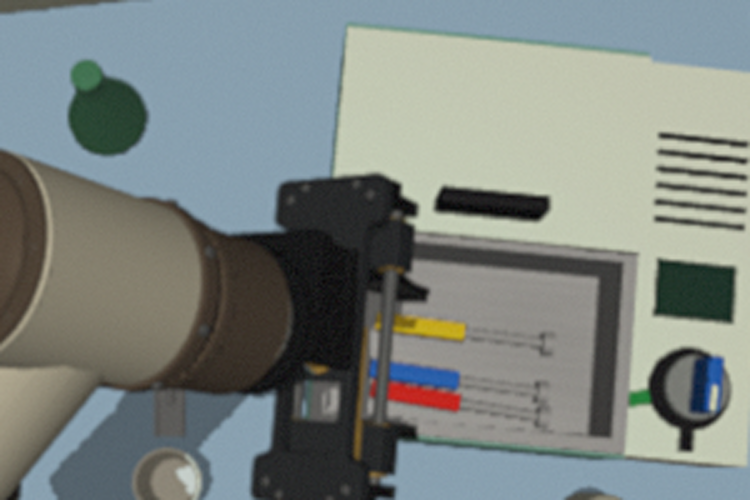

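```bash
python3 go.py .49 -.05 .30 -60 0; 
```

```text
target [ 0.49 -0.05  0.3 ] now [ 0.4658 -0.0505  0.3057] dist mm 24.9 turn deg 48.3 force [-0.5 -1.2  0.5] grip 0.959 t 28.1833
j [ 30.   8. -27.  30. -77. -47.]
row: [-0.017, -0.08, 0.013] [0.053, -0.19, -0.182]
```

```bash
python3 -m creep '[[1,-0.02,-0.08,0.01,0.053,-0.19,-0.182],[1,-0.02,-0.08,0.01,0.053,-0.19,-0.182],[1,-0.02,-0.08,0.01,0.053,-0.19,-0.182],[1,-0.02,-0.08,0.01,0.053,-0.19,-0.182],[1,-0.02,-0.08,0.01,0.053,-0.19,-0.182]]' >/dev/null
python3 - <<'E'
from h import *
im=r.capture("top"); cv2.imwrite("pics/t17.png",cv2.resize(im[100:260,150:300],None,fx=4,fy=4,interpolation=cv2.INTER_CUBIC))
for d in r.outline_of("top","scoop")[:3]:
    ys,xs=np.nonzero(d["pixels"]); print(d["score"],xs.mean(),ys.mean(),cv2.minAreaRect(np.c_[xs,ys].astype(np.float32)))
E
```

```text
0.58 409.6237942122186 315.93086816720256 ((410.4543151855469, 318.86041259765625), (66.75848388671875, 14.605645179748535), 85.91438293457031)
0.57 349.5979381443299 201.1237113402062 ((355.24365234375, 201.58554077148438), (66.608154296875, 7.196495056152344), 7.253194808959961)
```

View pics/t17.png

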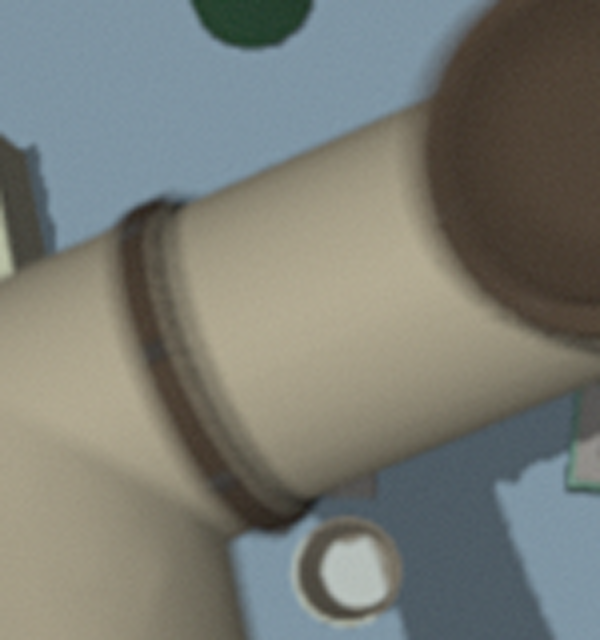

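The forearm hides the scoop in the top view, so I'll measure it from the scene camera.

```bash

python3 - <<'E'
from h import *
im=r.capture("scene"); cv2.imwrite("pics/s17.png",cv2.resize(im[170:290,290:400],None,fx=5,fy=5,interpolation=cv2.INTER_CUBIC))
for d in r.outline_of("scene","scoop")[:3]:
    ys,xs=np.nonzero(d["pixels"]); print(round(d["score"],2),xs.mean(),ys.mean(),cv2.minAreaRect(np.c_[xs,ys].astype(np.float32)))
E
```

```text
0.9 336.8752228163993 222.11408199643495 ((338.10003662109375, 223.30003356933594), (62.200008392333984, 13.40000057220459), 53.13010025024414)
0.68 125.09009009009009 180.15315315315314 ((126.80489349365234, 184.59518432617188), (38.28324508666992, 9.639886856079102), 72.12129974365234)
```

View pics/s17.png

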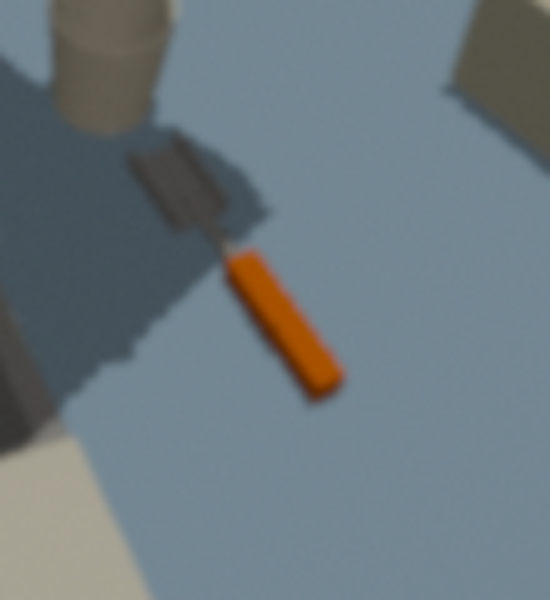

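```bash

python3 - <<'E'
from h import *
u=lambda x,y:(290+x/5-.5,170+y/5-.5)
a=px2w("scene",[u(243,255),u(328,381),u(148,158),u(178,134)],[.016,.016,.012,.012]); print(a.round(4)); d=a[1]-a[0]; print(np.linalg.norm(d),np.degrees(np.arctan2(d[1],d[0])), "mid",(a[0]+a[1])/2)
pe=(a[2]+a[3])/2; d=a[1]-pe; print("len",np.linalg.norm(d),np.degrees(np.arctan2(d[1],d[0])))
# check of scene cam against top cam on the old scoop: first picture
im=cv2.imread("pics/scene0.png"); cv2.imwrite("pics/s0c.png",cv2.resize(im[190:270,310:390],None,fx=6,fy=6,interpolation=cv2.INTER_CUBIC))
E
python3 go.py .53 .1 .2 3 0
```

```text
[[0.4989 0.1325 0.016 ]
 [0.5711 0.1329 0.016 ]
 [0.4303 0.1214 0.012 ]
 [0.4232 0.141  0.012 ]]
0.07219561205094716 0.36691424909982556 mid [0.53496219 0.13271824 0.016     ]
len 0.1443824272126996 0.6845488449796174
target [0.53 0.1  0.2 ] now [ 0.4895 -0.0497  0.2993] dist mm 184.2 turn deg 72.4 force [0.2 0.5 0.7] grip 0.998 t 28.8
j [ 19.   6. -17.  10. -69.  -1.]
row: [-0.464, -0.317, 0.248] [0.043, -0.038, -0.398]
```

View pics/s0c.png

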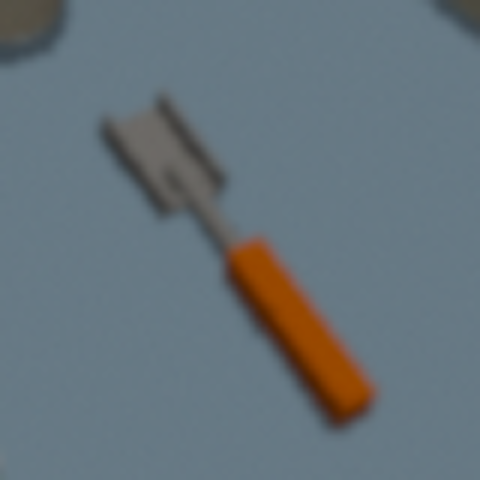

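```bash
python3 go.py .528 .132 .2 0.5 0|tail -1; python3 -m creep '[[1,-0.5,-0.42,0.2,0.043,-0.038,-0.384],[1,-0.5,-0.42,0.2,0.043,-0.038,-0.384],[1,-0.5,-0.42,0.2,0.043,-0.038,-0.384],[1,-0.5,-0.42,0.2,0.043,-0.038,-0.384],[1,-0.5,-0.42,0.2,0.043,-0.038,-0.384]]' >/dev/null
python3 go.py .528 .1325 .2 0.5 0
```

```text
row: [-0.564, -0.349, 0.23] [0.042, -0.038, -0.384]
target [0.528  0.1325 0.2   ] now [0.5538 0.1254 0.2086] dist mm 28.1 turn deg 33.5 force [ 0.1 -0.5 -0.3] grip 0.991 t 29.2167
j [ 32.  17. -13.   6. -60.  23.]
row: [-0.087, 0.025, 0.023] [0.02, -0.019, -0.184]
```

```bash
python3 -m creep '[[1,-0.087,0.025,0.02,0.02,-0.019,-0.184],[1,-0.087,0.025,0.02,0.02,-0.019,-0.184],[1,-0.087,0.025,0.02,0.02,-0.019,-0.184],[1,-0.087,0.025,0.02,0.02,-0.019,-0.184],[1,-0.087,0.025,0.02,0.02,-0.019,-0.184]]' >/dev/null
python3 go.py .528 .1325 .08 0.5 0; python3 - <<'E'
from h import *
im=r.capture("scene"); cv2.imwrite("pics/s18.png",cv2.resize(im[120:290,290:470],None,fx=4,fy=4,interpolation=cv2.INTER_CUBIC))
E
```

```text
target [0.528  0.1325 0.08  ] now [0.5268 0.1329 0.1993] dist mm 119.3 turn deg 0.5 force [-0.4  0.2 -0.7] grip 1.001 t 29.6333
j [ 31.  16. -14.   0. -60.  59.]
row: [0.006, -0.0, 0.398] [0.001, 0.002, 0.002]
```

View pics/s18.png

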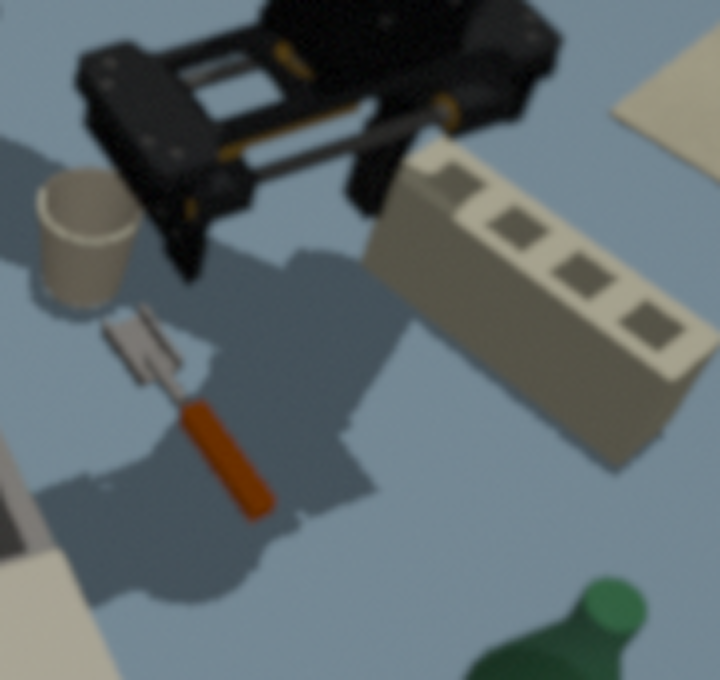

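The four wells are empty and the fingers straddle the scoop handle. I'll descend.

```bash
python3 -m creep '[[1,0.004,0,0.1,0,0.002,0.002],[1,0.004,0,0.2,0,0.002,0.002],[1,0.004,0,0.3,0,0.002,0.002],[1,0.004,0,0.4,0,0.002,0.002],[1,0.004,0,0.4,0,0.002,0.002]]' >/dev/null
python3 go.py .528 .1325 .021 0.5 0
```

```text
target [0.528  0.1325 0.021 ] now [0.5226 0.1304 0.0729] dist mm 52.2 turn deg 1.0 force [-0.8 -1.2 -0.4] grip 0.996 t 30.1
j [ 31.  25. -23.   0. -43.  59.]
row: [0.02, -0.009, 0.173] [0.004, 0.004, -0.001]
```

```bash
python3 -m creep '[[1,0.015,-0.008,0.06,0.004,0.004,0],[1,0.015,-0.008,0.11,0.004,0.004,0],[1,0.015,-0.008,0.14,0.004,0.004,0],[1,0.015,-0.008,0.15,0.004,0.004,0],[1,0.015,-0.008,0.15,0.004,0.004,0]]' 
python3 go.py .528 .1325 .021 0.5 0
```

```text
time_s: 30.52
tcp_pos: [0.5266, 0.1325, 0.0279]
ee_rot: [[1.0, 0.006, -0.0], [0.006, -1.0, 0.0], [-0.0, -0.0, -1.0]]
wrist_force: [0.8, 0.0, 0.4]
gripper_width: 1.001
target [0.528  0.1325 0.021 ] now [0.5266 0.1325 0.0279] dist mm 7.1 turn deg 0.2 force [0.8 0.  0.4] grip 1.001 t 30.5167
j [ 31.  28. -25.  -0. -36.  59.]
row: [0.005, 0.0, 0.023] [-0.0, 0.0, -0.001]
```

```bash
python3 -m creep '[[1,0.005,0,0.01,0,0,0],[1,0.005,0,0.022,0,0,0],[1,0.005,0,0.022,0,0,0],[0,0.005,0,0.022,0,0,0],[0,0.005,0,0.022,0,0,0]]'|grep -v rot; for i in 1 2 3; do python3 -m creep '[[0,0,0,0,0,0,0],[0,0,0,0,0,0,0],[0,0,0,0,0,0,0],[0,0,0,0,0,0,0],[0,0,0,0,0,0,0]]'|grep -v rot; done
```

```text
time_s: 30.93
tcp_pos: [0.5282, 0.1326, 0.0217]
wrist_force: [-0.2, 0.6, 0.3]
gripper_width: 0.919
time_s: 31.35
tcp_pos: [0.5283, 0.1325, 0.0217]
wrist_force: [0.8, 0.0, 0.5]
gripper_width: 0.56
time_s: 31.77
tcp_pos: [0.5282, 0.1326, 0.0217]
wrist_force: [0.4, 0.8, -0.8]
gripper_width: 0.179
time_s: 32.18
tcp_pos: [0.5283, 0.1326, 0.0217]
wrist_force: [0.6, 0.5, -0.1]
gripper_width: 0.186
```

```bash
python3 -m creep '[[0,0,0,-0.05,0,0,0],[0,0,0,-0.15,0,0,0],[0,0,0,-0.27,0,0,0],[0,0,0,-0.4,0,0,0],[0,0,0,-0.55,0,0,0]]'|grep -v rot;python3 go.py -.012 -.03 .22 -90 0 w;  python3 - <<'E'
from h import *
im=r.capture("scene"); cv2.imwrite("pics/s19.png",cv2.resize(im[100:290,270:470],None,fx=4,fy=4,interpolation=cv2.INTER_CUBIC))
E
```

```text
time_s: 32.6
tcp_pos: [0.5272, 0.132, 0.1842]
wrist_force: [0.7, 0.2, -0.5]
gripper_width: 0.178
target [ 0.495  -0.1631  0.22  ] now [0.5272 0.132  0.1842] dist mm 299.0 turn deg 94.1 force [ 0.7  0.2 -0.5] grip 0.178 t 32.6
j [ 31.  17. -16.  -0. -58.  59.]
row: [-0.113, 0.983, -0.119] [0.001, 0.0, 0.523]
```

View pics/s19.png

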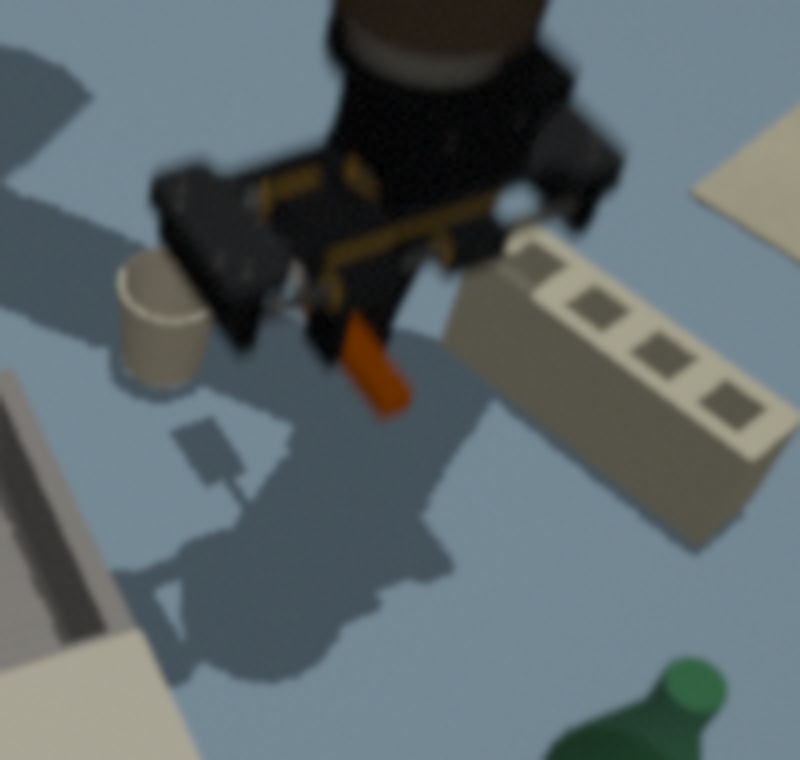

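```bash
python3 -m creep '[[0,-0.11,0.98,-0.19,0,0,0.523],[0,-0.11,0.98,-0.19,0,0,0.523],[0,-0.11,0.98,-0.19,0,0,0.523],[0,-0.11,0.98,-0.19,0,0,0.523],[0,-0.11,0.98,-0.19,0,0,0.523]]'|grep -v rot;python3 go.py -.012 -.03 .22 -90 0 w
```

```text
time_s: 33.07
tcp_pos: [0.5087, -0.0716, 0.2292]
wrist_force: [1.6, 0.6, 0.1]
gripper_width: 0.182
target [ 0.495  -0.1631  0.22  ] now [ 0.5087 -0.0716  0.2292] dist mm 93.0 turn deg 58.0 force [1.6 0.6 0.1] grip 0.182 t 33.0667
j [ 10.  12. -16.  -0. -62.  44.]
row: [0.141, 0.274, 0.029] [-0.002, 0.001, 0.322]
```

```bash
python3 -m creep '[[0,0.14,0.27,0.03,0,0,0.322],[0,0.14,0.27,0.03,0,0,0.322],[0,0.14,0.27,0.03,0,0,0.322],[0,0.14,0.27,0.03,0,0,0.322],[0,0.14,0.27,0.03,0,0,0.322]]'|grep -v rot;python3 go.py -.012 -.03 .2 -90 0 w
```

```text
time_s: 33.48
tcp_pos: [0.4948, -0.1631, 0.2189]
wrist_force: [-0.1, 0.4, 0.5]
gripper_width: 0.18
target [ 0.495  -0.1631  0.2   ] now [ 0.4948 -0.1631  0.2189] dist mm 18.9 turn deg 22.0 force [-0.1  0.4  0.5] grip 0.18 t 33.4833
j [ -1.  13. -16.  -0. -61.  19.]
row: [0.0, -0.0, 0.063] [-0.002, 0.002, 0.122]
```

```bash
python3 -m creep '[[0,0,0,0,0,0,0.06],[0,0,0,0,0,0,0.1],[0,0,0,0,0,0,0.123],[0,0,0,0,0,0,0.123],[0,0,0,0,0,0,0.123]]'|grep -v rot;python3 go.py -.012 -.03 .077 -90 0 w;  python3 - <<'E'
from h import *
im=r.capture("scene"); cv2.imwrite("pics/s20.png",cv2.resize(im[120:320,80:350],None,fx=3,fy=3,interpolation=cv2.INTER_CUBIC))
E
```

```text
time_s: 33.9
tcp_pos: [0.4946, -0.1631, 0.2186]
wrist_force: [-0.0, -0.4, -0.9]
gripper_width: 0.179
target [ 0.495  -0.1631  0.077 ] now [ 0.4946 -0.1631  0.2186] dist mm 141.6 turn deg 0.4 force [-0.  -0.4 -0.9] grip 0.179 t 33.9
j [ -1.  13. -16.  -0. -61.  -3.]
row: [0.003, 0.0, 0.472] [-0.001, 0.002, -0.0]
```

View pics/s20.png

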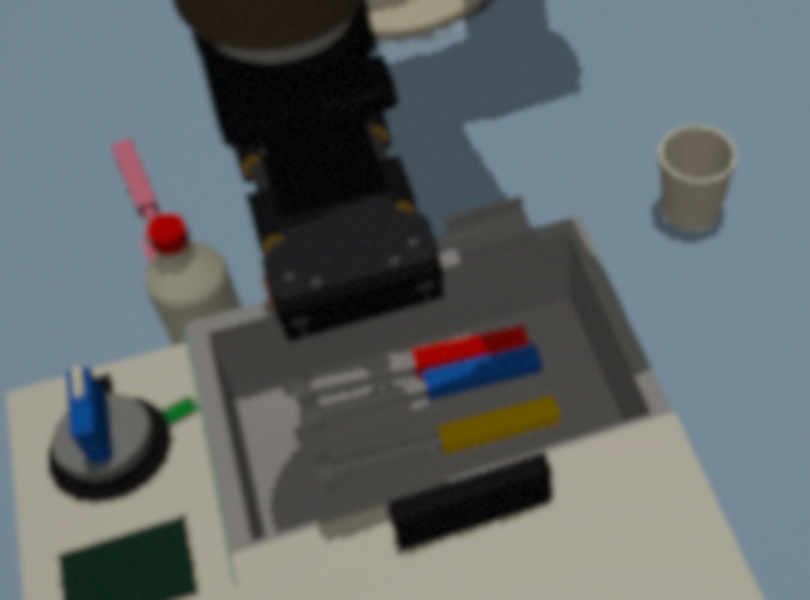

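```bash
python3 -m creep '[[0,0.003,0,0.08,0,0.002,0],[0,0.003,0,0.16,0,0.002,0],[0,0.003,0,0.24,0,0.002,0],[0,0.003,0,0.3,0,0.002,0],[0,0.003,0,0.34,0,0.002,0]]'|grep -v rot;python3 go.py -.012 -.03 .077 -90 0 w
```

```text
time_s: 34.37
tcp_pos: [0.4938, -0.1632, 0.1146]
wrist_force: [0.4, 0.1, -0.3]
gripper_width: 0.18
target [ 0.495  -0.1631  0.077 ] now [ 0.4938 -0.1632  0.1146] dist mm 37.6 turn deg 0.1 force [ 0.4  0.1 -0.3] grip 0.18 t 34.3667
j [ -0.  19. -24.  -0. -47.  -3.]
row: [-0.001, -0.004, 0.125] [-0.0, 0.0, 0.0]
```

```bash
python3 -m creep '[[0,0,0,0.03,0,0,0],[0,0,0,0.06,0,0,0],[0,0,0,0.09,0,0,0],[0,0,0,0.11,0,0,0],[0,0,0,0.115,0,0,0]]'|grep -v rot; python3 -m creep '[[0,0,0,0,0,0,0],[0.5,0,0,0,0,0,0],[0.5,0,0,0,0,0,0],[0.5,0,0,0,0,0,0],[0.5,0,0,0,0,0,0]]'|grep -v rot; python3 -m creep '[[0.5,0,0,0,0,0,0],[0.5,0,0,0,0,0,0],[0.5,0,0,0,0,0,0],[0.5,0,0,0,0,0,0],[0.5,0,0,0,0,0,0]]'|grep -v rot; 
```

```text
time_s: 34.78
tcp_pos: [0.4935, -0.1631, 0.0792]
wrist_force: [-0.1, 0.6, -0.6]
gripper_width: 0.177
time_s: 35.2
tcp_pos: [0.4938, -0.1631, 0.0797]
wrist_force: [0.7, -0.0, -0.6]
gripper_width: 0.4
time_s: 35.62
tcp_pos: [0.4938, -0.1631, 0.0797]
wrist_force: [0.2, -0.6, 0.2]
gripper_width: 0.496
```

```bash
python3 -m creep '[[0.5,0,0,-0.05,0,0,0],[0.5,0,0,-0.15,0,0,0],[0.5,0,0,-0.27,0,0,0],[0.5,0,0,-0.4,0,0,0],[0.5,0.0,0,-0.52,0,0,0]]'|grep -v rot;  python3 - <<'E'
from h import *
im=r.capture("scene"); cv2.imwrite("pics/s21.png",cv2.resize(im[120:320,80:350],None,fx=3,fy=3,interpolation=cv2.INTER_CUBIC))
im=r.capture("top"); cv2.imwrite("pics/t21.png",cv2.resize(im[50:250,170:470],None,fx=2.5,fy=2.5,interpolation=cv2.INTER_CUBIC))
E
```

```text
time_s: 36.03
tcp_pos: [0.4935, -0.1632, 0.2378]
wrist_force: [1.4, -0.0, 0.4]
gripper_width: 0.498
```

View pics/s21.png

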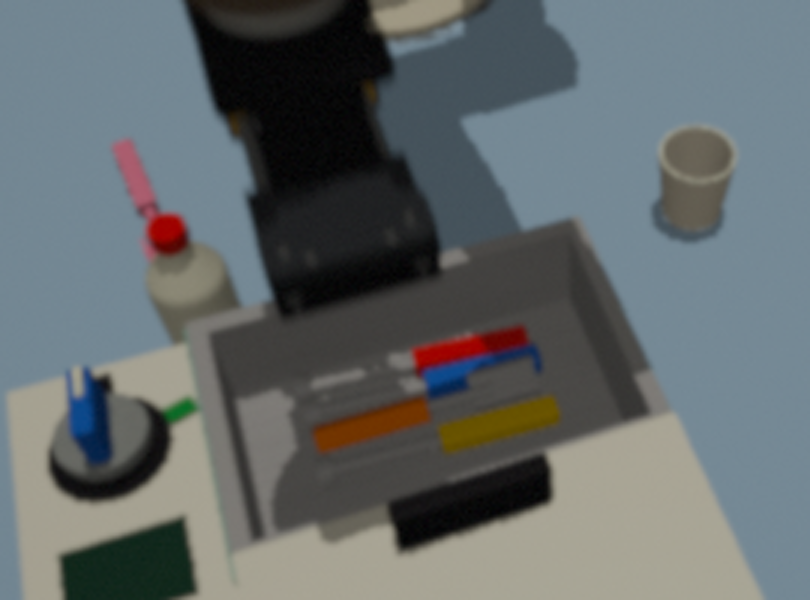

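View pics/t21.png

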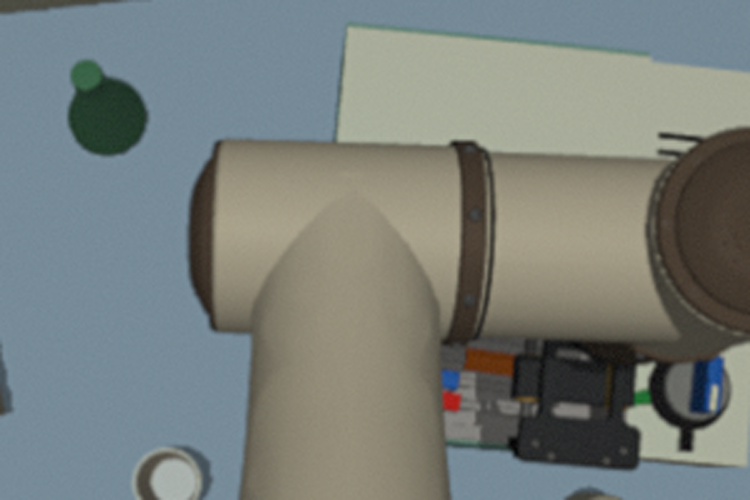

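All four tools lie in the tank, well below the rim: the scoop is on its handle between yellow and blue, with its pan over blue. Next is the cover.

```bash
python3 go.py .6155 -.1385 .21 -93.7 0
```

```text
target [ 0.6155 -0.1385  0.21  ] now [ 0.4973 -0.1639  0.2428] dist mm 125.2 turn deg 0.9 force [ 0.1  0.9 -0.3] grip 0.502 t 36.1333
j [ -0.  12. -14.   0. -64.  -3.]
row: [-0.109, -0.386, 0.115] [-0.005, -0.0, 0.001]
```

```bash
python3 -m creep '[[1,-0.109,-0.386,0.1,-0.005,0,0],[1,-0.109,-0.386,0.1,-0.005,0,0],[1,-0.109,-0.386,0.1,-0.005,0,0],[1,-0.109,-0.386,0.1,-0.005,0,0],[1,-0.109,-0.386,0.1,-0.005,0,0]]'|grep -v rot;python3 go.py .6155 -.1385 .14 -93.7 0
```

```text
time_s: 36.55
tcp_pos: [0.6161, -0.1378, 0.211]
wrist_force: [-0.3, -0.4, -0.5]
gripper_width: 0.792
target [ 0.6155 -0.1385  0.14  ] now [ 0.6161 -0.1378  0.211 ] dist mm 71.0 turn deg 0.4 force [-0.3 -0.4 -0.5] grip 0.792 t 36.55
j [  2.  24.  -1.   0. -66.  -6.]
row: [0.002, 0.0, 0.237] [0.002, -0.0, 0.001]
```

```bash
python3 -m creep '[[1,0.002,0,0.06,0,0,0],[1,0.002,0,0.12,0,0,0],[1,0.002,0,0.18,0,0,0],[1,0.002,0,0.22,0,0,0],[1,0.002,0,0.225,0,0,0]]'|grep -v rot; for i in 1 2 3 ; do python3 -m creep '[[0,0,0,0,0,0,0],[0,0,0,0,0,0,0],[0,0,0,0,0,0,0],[0,0,0,0,0,0,0],[0,0,0,0,0,0,0]]'|grep -v rot; done; python3 go.py -.062 0 .14 -90 0 w
```

```text
time_s: 36.97
tcp_pos: [0.6128, -0.1386, 0.1412]
wrist_force: [-1.2, 0.4, -0.4]
gripper_width: 0.996
time_s: 37.38
tcp_pos: [0.6132, -0.1387, 0.1422]
wrist_force: [-0.7, -0.7, 0.1]
gripper_width: 0.71
time_s: 37.8
tcp_pos: [0.6132, -0.1387, 0.1422]
wrist_force: [0.6, -0.4, 0.2]
gripper_width: 0.323
time_s: 38.22
tcp_pos: [0.6137, -0.1386, 0.1422]
wrist_force: [3.1, -0.3, -1.5]
gripper_width: 0.156
target [ 0.4471 -0.1299  0.14  ] now [ 0.6137 -0.1386  0.1422] dist mm 166.9 turn deg 0.5 force [ 3.1 -0.3 -1.5] grip 0.156 t 38.2167
j [  2.  27.  -6.  -0. -57.  -6.]
row: [0.006, 0.556, 0.012] [0.003, -0.0, 0.001]
```

```bash
python3 -m creep '[[0,-0.001,0.08,0.003,0,0,0],[0,-0.002,0.19,0.003,0,0,0],[0,-0.002,0.3,0.003,0,0,0],[0,-0.003,0.41,0.003,0,0,0],[0,-0.003,0.5,0.003,0,0,0]]'|grep -v rot;  python3 go.py -.062 0 .141 -90 0 w
```

```text
time_s: 38.63
tcp_pos: [0.4624, -0.1283, 0.1422]
wrist_force: [3.1, -0.5, -5.4]
gripper_width: 0.157
target [ 0.4471 -0.1299  0.141 ] now [ 0.4624 -0.1283  0.1422] dist mm 15.5 turn deg 0.4 force [ 3.1 -0.5 -5.4] grip 0.157 t 38.6333
j [  4.  14. -27.  -0. -49.  -8.]
row: [0.008, 0.051, 0.004] [0.002, -0.0, 0.001]
```

```bash
python3 -m creep '[[0,0,0.02,0,0,0,0],[0,0,0.04,0,0,0,0],[0,0,0.055,0,0,0,0],[0,0,0.06,0,0,0,0],[0,0,0.06,0,0,0,0]]'|grep -v rot;  python3 go.py -.062 0 .141 -90 0 w
```

```text
time_s: 39.05
tcp_pos: [0.4493, -0.1274, 0.1422]
wrist_force: [11.0, -4.7, -13.2]
gripper_width: 0.155
target [ 0.4471 -0.1299  0.141 ] now [ 0.4493 -0.1274  0.1422] dist mm 3.5 turn deg 0.2 force [ 11.   -4.7 -13.2] grip 0.155 t 39.05
j [  4.  13. -29.   0. -48.  -8.]
row: [0.009, 0.007, 0.004] [-0.0, -0.0, 0.001]
```

```bash
for i in 1 2; do python3 -m creep '[[0.6,0,0,0,0,0,0],[0.6,0,0,0,0,0,0],[0.6,0,0,0,0,0,0],[0.6,0,0,0,0,0,0],[0.6,0,0,0,0,0,0]]'|grep -v rot; done; python3 -m creep '[[1,0,0,-0.08,0,0,0],[1,0,0,-0.18,0,0,0],[1,0,0,-0.3,0,0,0],[1,0,0,-0.4,0,0,0],[1,0.0,0,-0.4,0,0,0]]'|grep -v rot;  python3 go.py -.025 -.19 .24 0 0 w;  python3 go.py -.025 -.19 .24 180 0 w
```

```text
time_s: 39.47
tcp_pos: [0.4492, -0.1274, 0.1423]
wrist_force: [1.3, -0.3, 0.3]
gripper_width: 0.449
time_s: 39.88
tcp_pos: [0.4492, -0.1275, 0.1424]
wrist_force: [0.7, -0.1, -0.7]
gripper_width: 0.601
time_s: 40.3
tcp_pos: [0.4525, -0.1279, 0.2691]
wrist_force: [0.6, 0.3, 0.0]
gripper_width: 0.893
target [ 0.4716 -0.3219  0.24  ] now [ 0.4525 -0.1279  0.2691] dist mm 197.1 turn deg 89.8 force [0.6 0.3 0. ] grip 0.893 t 40.3
j [  4.   5. -18.   0. -66.  -8.]
row: [0.641, -0.102, 0.1] [-0.003, -0.004, -0.499]
target [ 0.4716 -0.3219  0.24  ] now [ 0.4525 -0.1279  0.2691] dist mm 197.1 turn deg 90.3 force [0.6 0.3 0. ] grip 0.893 t 40.3
j [  4.   5. -18.   0. -66.  -8.]
row: [0.641, -0.102, 0.1] [-0.004, 0.003, 0.501]
```

```bash
python3 -m creep '[[1,0.2,-0.1,0.0,0,0,0],[1,0.1,-0.1,0,0,0,0],[1,0,-0.1,0,0,0,0],[1,0,-0.1,0,0,0,0],[1,0,-0.1,0,0,0,0]]'|grep -v rot; python3 - <<'E'
from h import *
F=np.load("fit.npz"); w=F["w"]
def tf(X):
    c,s=np.cos(w[2]),np.sin(w[2]); X=np.atleast_2d(X); return np.c_[w[0]+c*X[:,0]-s*X[:,1],w[1]+s*X[:,0]+c*X[:,1],X[:,2]]
ax=np.array([-.025,-.19,.142]); pts=tf([ax+[a,b,0] for a in(-.023,.023) for b in(-.007,.007)]+[[-.025,-.19,.105]]+[[.086,y,.113] for y in(-.131,.131)]+[[-.086,y,.113] for y in(-.131,.131)])
crop("top",(390,150,490,250),6,"t22",w2px("top",pts)); crop("scene",(80,160,330,350),3,"s22",w2px("scene",pts))
E
```

```text
time_s: 40.72
tcp_pos: [0.4824, -0.1291, 0.2693]
wrist_force: [0.1, -0.3, -0.4]
gripper_width: 0.996
```

View pics/t22.png

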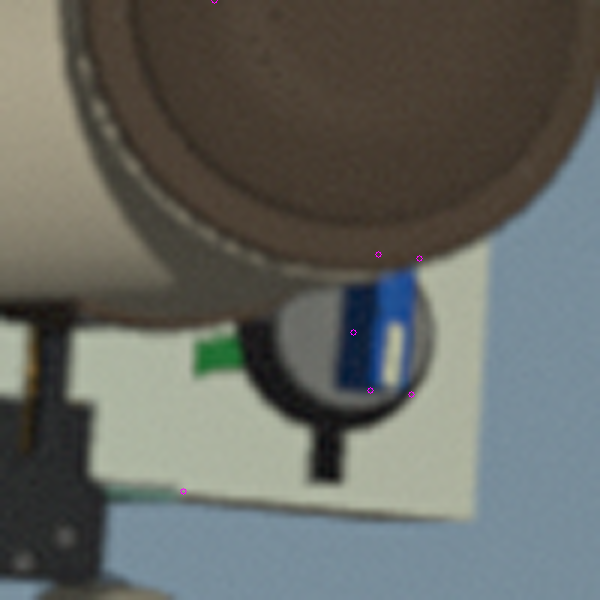

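View pics/s22.png

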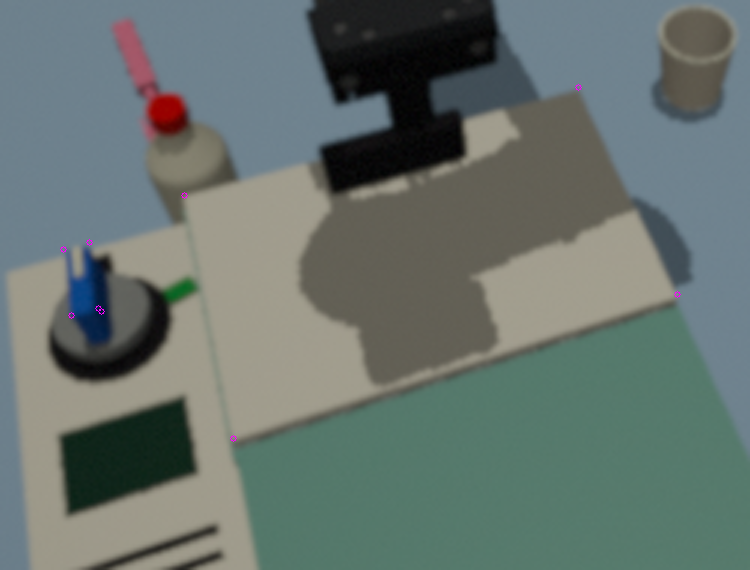

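```bash
python3 go.py -.025 -.19 .24 0 0 w|tail -1; python3 -m creep '[[1,0.64,0.0,0.1,0,0,-0.5],[1,0.64,0,0.1,0,0,-0.5],[1,0.64,0,0.1,0,0,-0.5],[1,0.64,0,0.1,0,0,-0.5],[1,0.64,0,0.1,0,0,-0.5]]'|grep -v rot;python3 go.py -.025 -.19 .24 0 0 w
```

```text
row: [0.641, -0.002, 0.099] [-0.003, -0.004, -0.498]
time_s: 41.23
tcp_pos: [0.4712, -0.3128, 0.2413]
wrist_force: [1.3, -0.1, 1.0]
gripper_width: 1.004
target [ 0.4716 -0.3219  0.24  ] now [ 0.4712 -0.3128  0.2413] dist mm 9.1 turn deg 57.8 force [ 1.3 -0.1  1. ] grip 1.004 t 41.2333
j [-17.  16.  -8.  -0. -65.  46.]
row: [0.027, 0.013, 0.004] [-0.002, -0.005, -0.321]
```

```bash
for i in 1; do python3 -m creep '[[1,0.027,0.013,0,0,-0.005,-0.32],[1,0.027,0.013,0,0,-0.005,-0.32],[1,0.027,0.013,0,0,-0.005,-0.32],[1,0.027,0.013,0,0,-0.005,-0.32],[1,0.027,0.013,0,0,-0.005,-0.32]]'|grep -v rot; done; python3 go.py -.025 -.19 .2 0 0 w
```

```text
time_s: 41.65
tcp_pos: [0.4711, -0.3225, 0.2411]
wrist_force: [-0.5, -0.0, -0.1]
gripper_width: 1.0
target [ 0.4716 -0.3219  0.2   ] now [ 0.4711 -0.3225  0.2411] dist mm 41.1 turn deg 22.0 force [-0.5 -0.  -0.1] grip 1.0 t 41.65
j [-18.  17.  -7.  -0. -66.  83.]
row: [0.0, -0.002, 0.137] [-0.002, -0.002, -0.122]
```

```bash
for i in 1; do python3 -m creep '[[0.6,0,0,0,0,-0.002,-0.122],[0.6,0,0,0,0,-0.002,-0.122],[0.6,0,0,0,0,-0.002,-0.122],[0.6,0,0,0.07,0,-0.002,-0.122],[0.6,0,0,0.12,0,-0.002,-0.122]]'|grep -v rot; done; python3 go.py -.025 -.19 .13 0 0 w
```

```text
time_s: 42.07
tcp_pos: [0.4711, -0.3227, 0.2047]
wrist_force: [-0.5, -0.1, -0.1]
gripper_width: 0.709
target [ 0.4716 -0.3219  0.13  ] now [ 0.4711 -0.3227  0.2047] dist mm 74.7 turn deg 0.3 force [-0.5 -0.1 -0.1] grip 0.709 t 42.0667
j [-18.  18. -10.  -0. -61. 105.]
row: [0.001, -0.001, 0.249] [-0.002, -0.001, -0.0]
```

```bash
for i in 1; do python3 -m creep '[[0.6,0,0,0.06,0,0,0],[0.6,0,0,0.12,0,0,0],[0.6,0,0,0.18,0,0,0],[0.6,0,0,0.22,0,0,0],[0.6,0,0,0.235,0,0,0]]'|grep -v rot; done; python3 -m creep '[[0.6,0,0,0,0,0,0],[0.6,0,0,0,0,0,0]]'|grep -v rot; python3 go.py -.025 -.19 .13 0 0 w; python3 - <<'E'
from h import *
crop("scene",(70,180,230,320),4,"s23")
E
```

```text
time_s: 42.48
tcp_pos: [0.4696, -0.3222, 0.1319]
wrist_force: [-0.2, -0.9, 0.5]
gripper_width: 0.596
time_s: 42.65
tcp_pos: [0.4693, -0.3225, 0.1319]
wrist_force: [-0.4, -0.0, 0.4]
gripper_width: 0.598
target [ 0.4716 -0.3219  0.13  ] now [ 0.4693 -0.3225  0.1319] dist mm 3.0 turn deg 0.5 force [-0.4 -0.   0.4] grip 0.598 t 42.65
j [-18.  23. -15.  -0. -52. 105.]
row: [0.007, -0.002, 0.006] [-0.002, 0.001, -0.001]
```

View pics/s23.png

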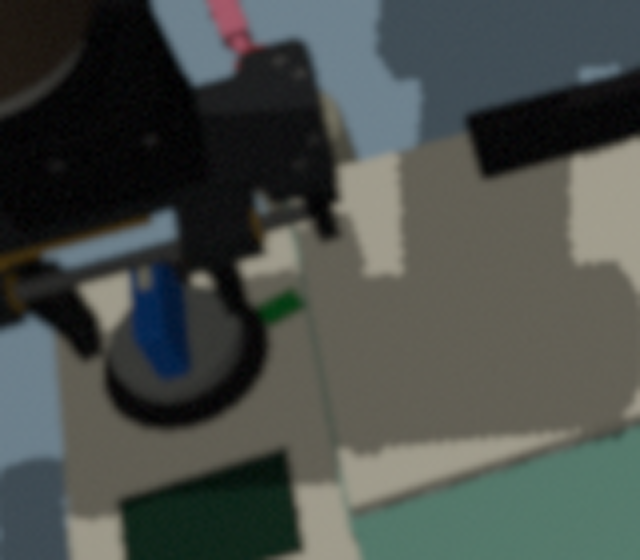

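The fingers straddle the blue bar. I'll centre and close.

```bash
python3 -m creep '[[0.6,0.007,-0.002,0.004,0,0,0],[0.6,0.007,-0.002,0.004,0,0,0],[0.2,0.007,-0.002,0.004,0,0,0],[0,0.007,-0.002,0.004,0,0,0],[0,0.007,-0.002,0.004,0,0,0]]'|grep -v rot; for i in 1 2;do python3 -m creep '[[0,0,0,0,0,0,0],[0,0,0,0,0,0,0],[0,0,0,0,0,0,0],[0,0,0,0,0,0,0],[0,0,0,0,0,0,0]]'|grep -v rot; done;  python3 go.py -.025 -.19 .13 0 0 w
```

```text
time_s: 43.12
tcp_pos: [0.472, -0.3221, 0.1316]
wrist_force: [-0.3, -0.3, 0.6]
gripper_width: 0.451
time_s: 43.53
tcp_pos: [0.4721, -0.3224, 0.1316]
wrist_force: [0.1, -0.9, -0.8]
gripper_width: 0.155
time_s: 43.95
tcp_pos: [0.4721, -0.3224, 0.1316]
wrist_force: [0.2, -1.7, -0.3]
gripper_width: 0.161
target [ 0.4716 -0.3219  0.13  ] now [ 0.4721 -0.3224  0.1316] dist mm 1.8 turn deg 0.4 force [ 0.2 -1.7 -0.3] grip 0.161 t 43.95
j [-18.  23. -15.  -0. -52. 105.]
row: [-0.002, -0.002, 0.005] [-0.002, 0.0, -0.001]
```

Gripped at 14 mm. I'll press down about 9 mm.

```bash
python3 -m creep '[[0,0,0,0.01,0,0,0],[0,0,0,0.02,0,0,0],[0,0,0,0.028,0,0,0],[0,0,0,0.03,0,0,0],[0,0,0,0.03,0,0,0]]'|grep -v rot
```

```text
time_s: 44.37
tcp_pos: [0.4722, -0.3225, 0.1236]
wrist_force: [-2.3, 1.1, 7.0]
gripper_width: 0.159
```

```bash
python3 -m creep '[[0,0,0,0.006,0,0,0],[0,0,0,0.006,0,0,0.03],[0,0,0,0.006,0,0,0.06],[0,0,0,0.006,0,0,0.09],[0,0,0,0.006,0,0,0.12]]'; python3 - <<'E'
from station import r; print(r.sense()["moment"],r.sense()["joints"].round(1))
E
```

```text
time_s: 44.78
tcp_pos: [0.4723, -0.3222, 0.1235]
ee_rot: [[0.902, -0.432, 0.0], [-0.432, -0.902, 0.005], [-0.002, -0.005, -1.0]]
wrist_force: [-2.2, 3.5, 10.2]
gripper_width: 0.161
[1.15452316 0.7800029  0.06155434] [-18.2  23.2 -15.8  -0.3 -51.   82.8]
```

```bash
python3 -m creep '[[0,0,0,0.006,0,0,0.03],[0,0,0,0.006,0,0,0.065],[0,0,0,0.006,0,0,0.1],[0,0,0,0.006,0,0,0.135],[0,0,0,0.006,0,0,0.165]]'; python3 go.py -.025 -.19 .123 -75.5 0 w
```

```text
time_s: 45.2
tcp_pos: [0.4726, -0.3219, 0.1235]
ee_rot: [[0.565, -0.825, 0.001], [-0.825, -0.565, 0.005], [-0.003, -0.004, -1.0]]
wrist_force: [-2.7, 4.5, 10.7]
gripper_width: 0.155
target [ 0.4716 -0.3219  0.123 ] now [ 0.4726 -0.3219  0.1235] dist mm 1.1 turn deg 23.7 force [-2.7  4.5 10.7] grip 0.155 t 45.2
j [-18.  23. -16.  -0. -51.  53.]
row: [-0.002, 0.003, 0.002] [-0.001, 0.001, 0.131]
```

```bash
python3 -m creep '[[0,0,0,0.006,0,0,0.03],[0,0,0,0.006,0,0,0.065],[0,0,0,0.006,0,0,0.1],[0,0,0,0.006,0,0,0.132],[0,0,0,0.006,0,0,0.132]]'; python3 go.py -.025 -.19 .123 -75.5 0 w; python3 - <<'E'
from station import r; print(r.sense()["moment"])
from h import *
crop("scene",(70,180,230,320),4,"s24")
E
```

```text
time_s: 45.62
tcp_pos: [0.473, -0.3217, 0.1235]
ee_rot: [[0.183, -0.983, 0.002], [-0.983, -0.183, 0.004], [-0.004, -0.003, -1.0]]
wrist_force: [-2.7, 3.1, 11.0]
gripper_width: 0.16
target [ 0.4716 -0.3219  0.123 ] now [ 0.473  -0.3217  0.1235] dist mm 1.5 turn deg 0.4 force [-2.7  3.1 11. ] grip 0.16 t 45.6167
j [-18.  23. -16.  -0. -51.  29.]
row: [-0.0, 0.005, 0.002] [-0.001, 0.001, -0.001]
[ 1.18925938  0.74265179 -0.03460687]
```

View pics/s24.png

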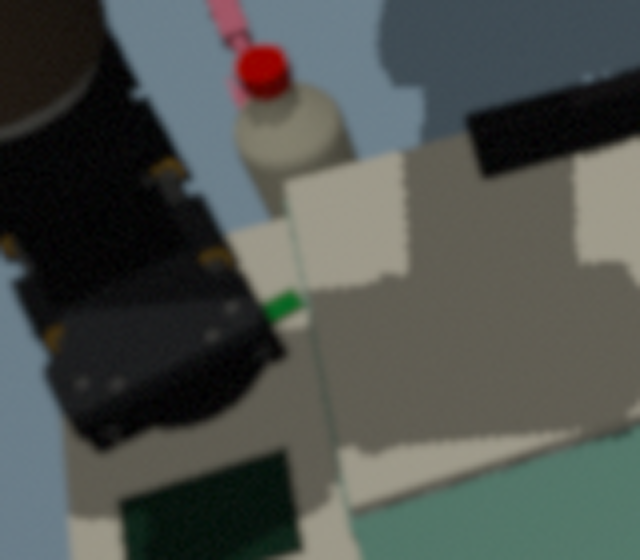

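The tool has turned 75.5° with the dial held down. I'll let go.

```bash
for i in 1 2; do python3 -m creep '[[0.6,0,0,0,0,0,0],[0.6,0,0,0,0,0,0],[0.6,0,0,0,0,0,0],[0.6,0,0,0,0,0,0],[0.6,0,0,0,0,0,0]]'|grep -v rot; done; python3 -m creep '[[0.7,0,0,-0.05,0,0,0],[0.7,0,0,-0.15,0,0,0],[0.7,0,0,-0.25,0,0,0],[0.7,0,0,-0.35,0,0,0],[0.7,0,0,-0.45,0,0,0]]'|grep -v rot;  python3 -m creep '[[1,-0.1,-0.1,-0.1,0,0,0],[1,-0.3,-0.2,-0.1,0,0,0],[1,-0.5,-0.2,-0.1,0,0,0],[1,-0.6,-0.2,-0.1,0,0,0],[1,-0.6,-0.2,-0.1,0,0,0]]'|grep -v rot; python3 - <<'E'
from h import *
crop("scene",(70,180,330,360),3,"s25");crop("top",(390,150,490,250),6,"t25")
E
```

```text
time_s: 46.08
tcp_pos: [0.4728, -0.3216, 0.1229]
wrist_force: [0.1, -0.2, -1.4]
gripper_width: 0.45
time_s: 46.5
tcp_pos: [0.4728, -0.3216, 0.1228]
wrist_force: [0.9, 0.4, -0.3]
gripper_width: 0.597
time_s: 46.92
tcp_pos: [0.4723, -0.3221, 0.2593]
wrist_force: [1.0, 0.7, -0.7]
gripper_width: 0.696
time_s: 47.33
tcp_pos: [0.4975, -0.1322, 0.2903]
wrist_force: [1.0, 0.5, -0.5]
gripper_width: 0.961
```

View pics/s25.png

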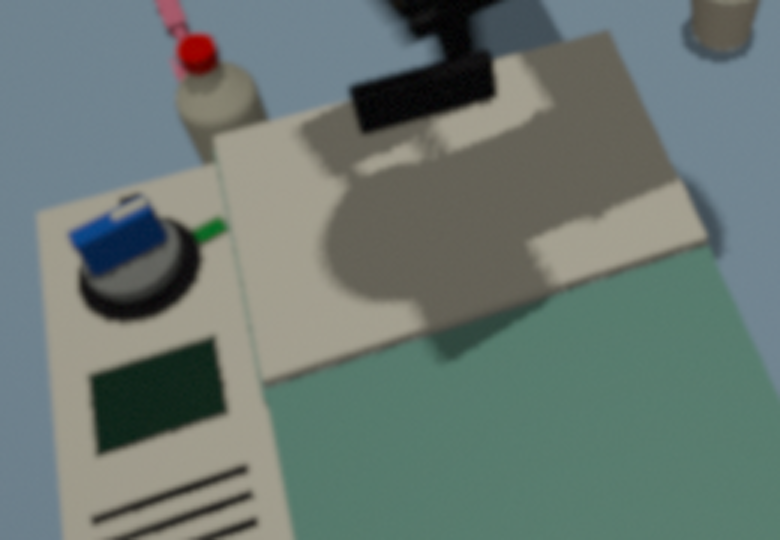

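View pics/t25.png

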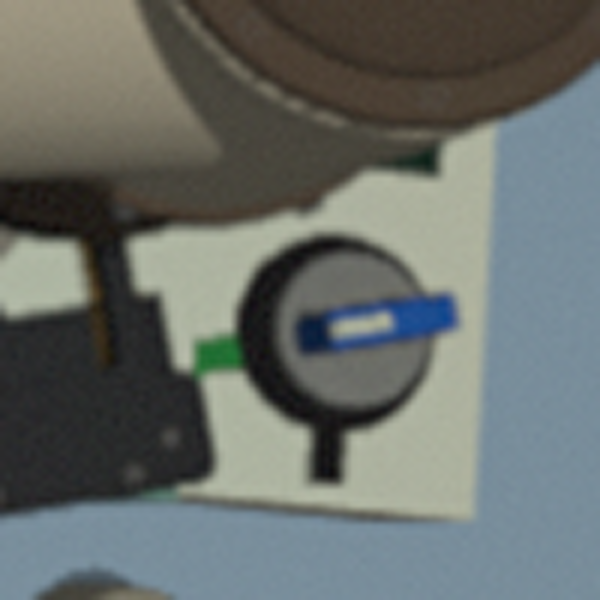

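The stripe points at the green mark. I'll check the turn and whether the dial is up by projecting the bar's top face at z = 142 mm (up) and at 136 mm.

```bash
python3 - <<'E'
from h import *
w=np.load("fit.npz")["w"]
def tf(X):
    c,s=np.cos(w[2]),np.sin(w[2]); X=np.atleast_2d(X); return np.c_[w[0]+c*X[:,0]-s*X[:,1],w[1]+s*X[:,0]+c*X[:,1],X[:,2]]
def bar(th,z):
    c,s=np.cos(-th),np.sin(-th)
    return tf([[-.025+c*a-s*b,-.19+s*a+c*b,z] for a,b in((-.023,-.007),(-.023,.007),(.023,.007),(.023,-.007))])
for cam,box,s in(("scene",(85,225,155,295),8),("top",(420,180,480,240),9)):
    im=r.capture(cam); l,t,R,b=box; c0=cv2.resize(im[t:b,l:R],None,fx=s,fy=s,interpolation=cv2.INTER_CUBIC)
    for z,col in((.142,(255,0,255)),(.136,(0,255,255))):
        p=((w2px(cam,bar(1.31,z))-[l,t]+.5)*s).astype(np.int32); cv2.polylines(c0,[p],True,col,1)
    cv2.imwrite(f"pics/{cam}26.png",c0)
for cam,box in(("top",None),):
    cv2.imwrite("pics/top27.png",r.capture("top"))
E
python3 - <<'E'
import cv2,numpy as np
a=cv2.imread("pics/scene26.png");b=cv2.imread("pics/top26.png");h=max(a.shape[0],b.shape[0])
b=cv2.resize(b,(a.shape[1]//1*1,a.shape[0]));c=np.hstack([a,b]);cv2.imwrite("pics/cmp26.png",cv2.resize(c,(800,400)))
E
```

```text
(no output)
```

View pics/cmp26.png

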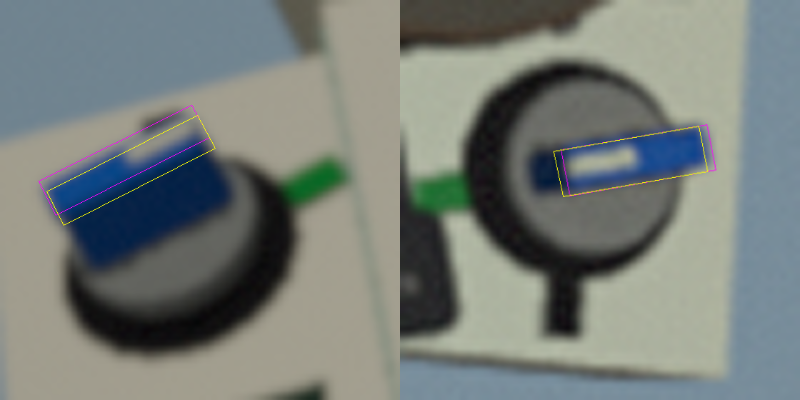

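View pics/top27.png

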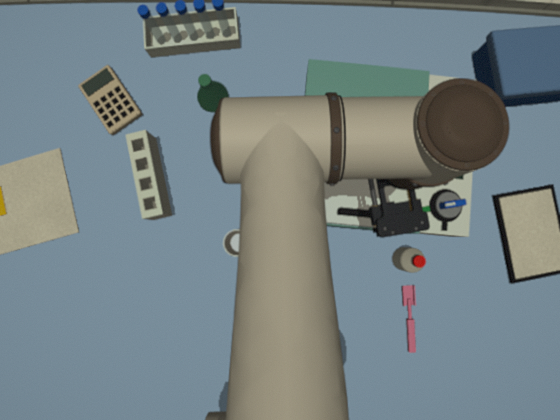

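```bash
python3 - <<'E'
from h import *
w=np.load("fit.npz")["w"]
def tf(X):
    c,s=np.cos(w[2]),np.sin(w[2]); X=np.atleast_2d(X); return np.c_[w[0]+c*X[:,0]-s*X[:,1],w[1]+s*X[:,0]+c*X[:,1],X[:,2]]
def bar(th,z):
    c,s=np.cos(-th),np.sin(-th)
    return tf([[-.025+c*a-s*b,-.19+s*a+c*b,z] for a,b in((-.023,-.007),(-.023,.007),(.023,.007),(.023,-.007))])
out=[]
now=r.capture("scene")
for im,th in((cv2.imread("pics/scene0.png"),0),(now,1.31)):
    l,t,R,b=85,225,155,295; s=8; c0=cv2.resize(im[t:b,l:R],None,fx=s,fy=s,interpolation=cv2.INTER_CUBIC)
    for z,col in((.142,(255,0,255)),(.136,(0,255,255))):
        p=((w2px("scene",bar(th,z))-[l,t]+.5)*s).astype(np.int32); cv2.polylines(c0,[p],True,col,1)
    out.append(c0)
cv2.imwrite("pics/cmp28.png",cv2.resize(np.hstack(out),(800,400)))
E
```

```text
(no output)
```

View pics/cmp28.png

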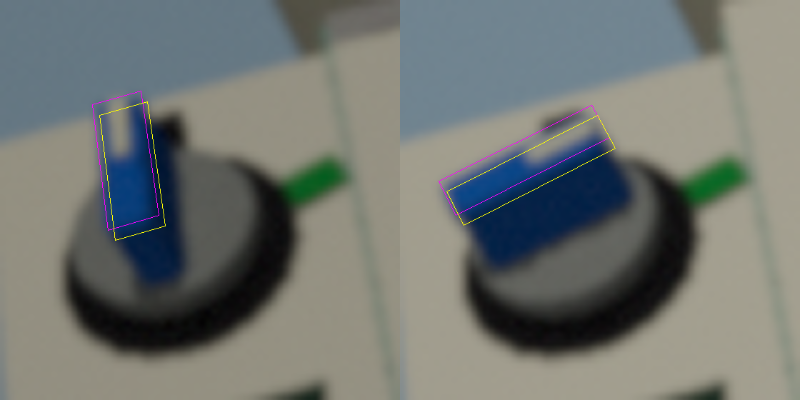

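Against the first picture, where the dial was up, the dial sits at the same height, its skirt position is unchanged and it is turned to the green mark. The cover is shut. The flask, beaker and bottle are at their starting pixels. The arm is clear, so I'm handing in.

```bash
python3 -m creep '[[1,0,0,0,0,0,0],[1,0,0,0,0,0,0],[1,0,0,0,0,0,0]]'|grep -v rot; python3 -c "
from station import r
print(r.finish_job())"
```

```text
time_s: 47.88
tcp_pos: [0.4978, -0.1357, 0.2899]
wrist_force: [-0.7, -0.5, -0.1]
gripper_width: 1.001
the job is handed in; nothing more can be done
None
```

I finished every step and handed the job in at about 48 s of the 210 s allowed; the hand-in gave no verdict.

- **What I did:** I slid the cover back and laid the blue, yellow and red stirrers in the tank; there was no green one. The scoop had been knocked about 3 cm aside, so I measured it again and put it in with them. I then slid the cover shut, pressed the dial 8 mm down, turned it 75.5° clockwise and let it spring up.
- **Tank:** all four tools lay below the rim in the last picture before the cover closed. I could not see them after that.
- **Cover:** its corners matched the shut position to about 2 mm.
- **Dial:** the stripe points at the green mark, at about 1.31 rad. My projected outlines did not settle clearly whether the dial was up, because the scene camera is about a pixel off. Comparing with the first picture, its height and skirt look the same as when it was up.
- **Bystanders and arm:** the flask, beaker and wash bottle are where they started. The arm stood clear with no contact force.

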